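# Carry an embossing die on a loading paddle to the setting stand

## Task

With the loading paddle, lift the round embossing die off the storage rack, carry it level to the setting stand (the one with the strip lamp across its front) and lay it gently on the stand's two rails, centred on their middle marks. Then draw the paddle out and leave it lying flat on the table. Keep the gripper off the polished die, and leave the ink tin, the oil bottle and the spanner where they are.

Things in the scene. Friction and masses are not known exactly. Their poses are not given: they have to be found in the camera images.
- die_center (a point): Loose round aluminium embossing die: a flat disc, 80 mm diameter, 14 mm thick, 0.1 to 0.2 kg, a raised dark mark on its face. It lies flat across the two rails of the rack, within 6 mm of their middle. The point is its centre, 7 mm above its underside; z up.
- paddle_grip (a point): Loose loading paddle, 0.13 kg, lying flat on the table before the rack. This point: on its handle's centre line, 25 mm below the handle's end, 50 mm above the blade's underside (table). x level along the blade to its tip, z up. Dark wooden handle, 85 mm long, leaning back from the tip 40 degrees from vertical; flat cheeks face +y and -y, 18 mm apart; 26 mm deep.
- blade_spot (a point): Where the die rides best on the paddle's blade: a point on the blade's top face, on its middle line, 40 mm back from the tip, 90 mm ahead of the handle's foot, 128.6 mm ahead of the grip point. Axes as the grip point's. Flat aluminium blade without rim, 175 mm long, 36 mm wide, 5 mm thick; 45 mm of it lie behind the handle's foot.
- rack_center (a point): Storage rack, left of the stand, fixed, nothing above: two steel rails 68 mm long, 18 mm wide, 56 mm gap, tops 45 mm above the table, on a 12 mm base plate 150 x 130 mm. Point: midway between the rails, level with their tops, at the dark middle marks. x runs along the rails from the open end (the blade goes in here along +x, below the die) to a cross plate 60 mm beyond the point, 8 mm higher. z up.
- stand_center (a point): Setting stand, right of the rack, fixed; its open end, like the rack's, faces roughly left (+y). Rails and cross plate as on the rack (68 mm long, 56 mm gap) but tops 80 mm above the table. Point: midway between the rails, level with their tops, at the dark middle marks. x along the rails from the open end inwards, z up. The 12 mm base plate reaches 125 mm before, 75 mm beyond and 115 mm to each side of the point.
- lamp_mid (a point): Grey strip lamp fixed across the stand's open end, 95 mm before the stand point; axes as the stand's. Point: middle of its underside, 225 mm above the table; the white tube hangs 8 mm lower. 44 mm along x, 250 mm along y, 30 mm tall, on two 16 mm posts 104 mm to either side. Paddle and die pass beneath along +x; an upright gripper would strike it: lean back along the handle.
- tin_mid (a point): Bystander: a steel ink tin, 84 mm in diameter, 75 mm tall, at the far side. The point is its centre.
- bottle_mid (a point): Bystander: a grey plastic oil bottle, 56 mm in diameter, 140 mm tall, far to the left. The point is its centre, 70 mm up.
- spanner_grip (a point): Bystander: a steel spanner 180 mm long lying flat, right of the stand. The point lies on its shank.
There are look-alikes about, which are no part of the job. Of the things like the part that bears die_center, leave any that is turquoise; of the rest the smaller one is meant.

How it is judged:
By the outcome, as a careful person would: the job done as asked, in the order asked, and still so for the second after the job is handed in, with the robot touching nothing.
It also fails if it takes over 59 s, if anything falls off the work surface, if the arm or the gripper's body presses on something with over 40 N, if the wrist force passes 120 N, or if a joint passes its speed limit or range.

## Robot

A 6-joint arm with a two-finger parallel gripper is mounted at the origin on the work surface. World frame = base frame: x ahead of the robot, y to its left, z up, the work surface at z = 0. Lengths are in mm, angles in rad, forces in N, time in s.
With the tool pointing down it reaches from about 425 to 950 mm from the base axis. Payload 14.7 kg.
Tool frame: the origin (TCP) lies midway between the tips of the shut fingers; the grasp point (between the pads) lies 19 mm behind it; z points along the fingers, y is the direction in which the jaws open and shut (so a half turn about z gives the same grasp; the last joint's range is limited). The gripper opens to 85 mm and grips with 20 to 120 N. Pads are 22 mm wide; open, the fingers measure 114 mm over their backs; the gripper's body (76 mm by 85 mm) begins 54 mm behind the grasp point. The pads swing forward as they close: fully open they stand 13 mm farther back than shut.
Start: joints at [1.185, 0.48, 1.596, -0, 1.065, -0.047], TCP at [216.007, 613.052, 195.897] pointing down, gripper open.
Joint ranges: [-2.75, 2.75], [-0.82, 2.05], [0.23, 2.67], [-1.56, 4.7], [0.09, 2.69], [-2.92, 2.92]. Speed limits (rad/s): [1.89, 1.89, 2.39, 3.01, 3.01, 3.01].

## Interface

Orientations are given as a unit quaternion [w, x, y, z].
In Python, from cell import robot gives the robot as it stands. The module is installed in compiled form; this text tells all that it offers.
- The arm moves only by the tool apply_moves, never from a script. Its argument "increments" is a list of rows, each a list of 5 numbers: the closure, from 0 (fully open) to 1 (shut), then the shift along the tool's x, y, z normalised to -1 to 1, where 1 is 15 cm, then the turn about the tool's z normalised to -1 to 1, where 1 is 30 degrees. In form: [[gripper, tx, ty, tz, spin], ...]. A call has 1 to 5 rows; each row shifts and turns the commanded pose from where the row before left it, along the tool's axes as they then stand; what a row does not reach is not made up. A row lasts 1/12 s, in which the tool goes at most 41.7 mm and 7.16 degrees, less where a joint would pass 70% of its speed; a pose out of reach is approached as far as the arm can. A call with a number of a shift or a turn outside -1 to 1 is refused whole. A call with a gripper value outside its range is refused whole. The fingers move at their own pace and stop on an object; "force" is the grip in N (left out, the last holds). Time passes only in rows, so rows that do not move let the fingers close. It gives the time, the measured TCP pose, the force and the opening at its end, in the units of the state.
- robot.sense(): the state, without advancing time (a new reading comes with each control period).
- robot.capture(name): name is "side" or "top" or "wrist"; returns (picture, depth): 480x640x3 uint8, red, green, blue; 480x640 float32, mm along the optical axis (not along the pixel's ray), 0 where there is no reading.
- robot.get_calibration(name): a dict with "camera_matrix" (3x3 intrinsics, pixels), "rvec" (rotation vector, rad) and "tvec" (3), from world to camera coordinates, as OpenCV has them. Camera axes: x right, y down, z forward; pixel columns grow to the right and rows downward; lengths in mm; the calibration is good to about 2 mm. A picture is of the moment at which its call begins: read the wrist's pose just before it. get_calibration takes no time and is no camera call; for the wrist camera it gives the pose at the moment of the call.
- robot.sign_off(): hands the job in, once; it reports no verdict.
The state is a dict: "clock": time; "joints": joint angles; "dq": joint speeds; "effort": joint torques, N m; "tcp_pos": TCP position; "tcp_rot": TCP orientation; "force": force on the tool from outside, world axes, zero at the start; "moment": the same for the moment, N m; "opening": finger opening in mm.
Only numpy, scipy, OpenCV 4.12 (cv2) and the standard library are available. Lean on these libraries where they do the work, as an engineer would, in place of code of your own. Each camera call takes 0.05 s, during which the arm holds its last target.

## Working session

There is one attempt and no reset: what is moved stays moved. The work goes in short steps, Python scripts to look and compute and a tool call to move; the robot and the scene stay as the last step left them, time stands still between calls to the robot, and variables do not carry over. Pictures are saved under pics/ and viewed, and the job is handed in when it is done.

Besides the shell and the picture viewer there is one more tool, called after "Request:" as a command line: name --pt "numbers of a row" for each row, then --argument value for the rest. apply_moves: Moves the arm, as the interface text tells. Its arguments: {"type":"object","properties":{"increments":{"type":"array"},"force":{"type":"number"}},"required":["increments"]}

```bash
mkdir -p pics; ls
cat > h.py <<'E'
import numpy as np,cv2
from cell import robot
from scipy.spatial.transform import Rotation as R
def cal(n):
    c=robot.get_calibration(n);K=np.array(c["camera_matrix"],float);Rm=cv2.Rodrigues(np.array(c["rvec"],float))[0];t=np.array(c["tvec"],float).ravel();return K,Rm,t
def save(n,f):
    c=cal(n);p,d=robot.capture(n);cv2.imwrite(f"pics/{f}.png",p[:,:,::-1]);np.savez(f"{f}.npz",p=p,d=d,K=c[0],R=c[1],t=c[2]);return p,d,c
def load(f):
    z=np.load(f+".npz");return z["p"],z["d"],(z["K"],z["R"],z["t"])
def onz(c,uv,z):
    K,Rm,t=c;uv=np.atleast_2d(uv).astype(float);r=(np.linalg.inv(K)@np.c_[uv,np.ones(len(uv))].T).T@Rm;o=-Rm.T@t
    return o+r*((z-o[2])/r[:,2])[:,None]
def dep(c,uv,d):
    K,Rm,t=c;uv=np.atleast_2d(uv).astype(float);r=(np.linalg.inv(K)@np.c_[uv,np.ones(len(uv))].T).T
    return (r*np.asarray(d).reshape(-1,1)-t)@Rm
def proj(c,P):
    K,Rm,t=c;q=(K@(Rm@np.atleast_2d(P).T+t[:,None])).T;return q[:,:2]/q[:,2:]
def st():
    s=robot.sense();q=s["tcp_rot"];return s,np.array(s["tcp_pos"]),R.from_quat([q[1],q[2],q[3],q[0]]).as_matrix()
E
python3 - <<'E'
from h import *
for n in("side","top","wrist"):
    p,d,c=save(n,n+"0");print(n,-c[1].T@c[2],c[1][2])
s,p,r=st();print(s);print(r)
E
```

```text
pics
side [ 427.14457572 1652.10029517 1088.46620305] [ 0.08245686 -0.86464369 -0.49557255]
top [ 298.48747777   -7.13234598 1609.41962675] [ 0.19409557  0.00310053 -0.98097772]
wrist [149.98011273 635.46293526 372.4221652 ] [ 0.26172364 -0.09341291 -0.96061166]
{'clock': 0.15, 'joints': array([ 1.18541932e+00,  4.80695816e-01,  1.59666271e+00,  1.64940431e-05,
        1.06511270e+00, -4.66074076e-02]), 'dq': array([ 2.25078029e-04, -2.06075450e-03, -2.02429318e-03,  5.88605136e-04,
       -2.42105585e-04, -3.60367703e-05]), 'effort': array([-8.90759366e-04, -9.51155591e+01, -4.30468798e+01, -2.06593668e-04,
        8.03861010e-03,  3.53271946e-05]), 'tcp_pos': array([215.8759294 , 612.77878604, 195.43938502]), 'tcp_rot': array([-1.01192512e-04,  1.68579911e-01,  9.85687892e-01, -4.27536136e-04]), 'force': array([ 0.62023675, -0.08598946, -0.13839468]), 'moment': array([0.00378317, 0.02536818, 0.00066906]), 'opening': 85.21543540173757}
[[-9.43161607e-01  3.32334267e-01 -3.43636475e-04]
 [ 3.32334440e-01  9.43161262e-01 -8.08716336e-04]
 [ 5.53404610e-05 -8.76952435e-04 -9.99999614e-01]]
```

View pics/top0.png

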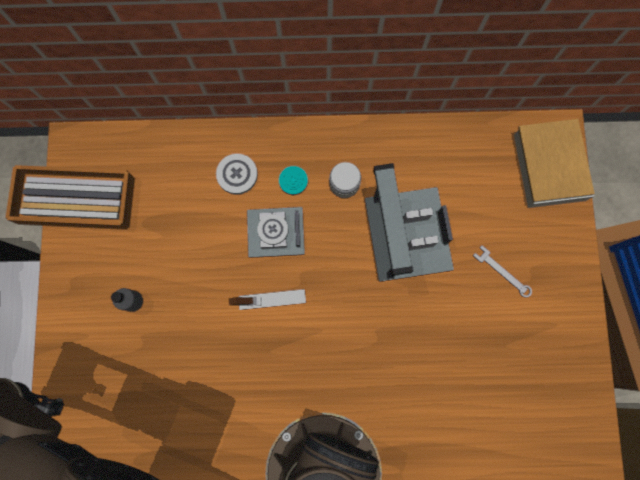

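View pics/side0.png

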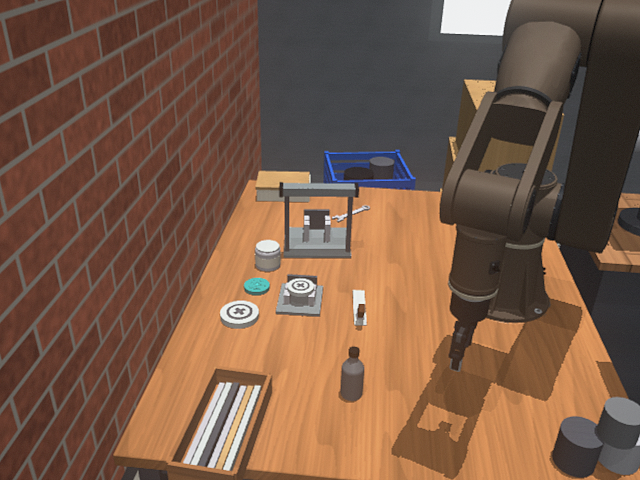

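View pics/wrist0.png

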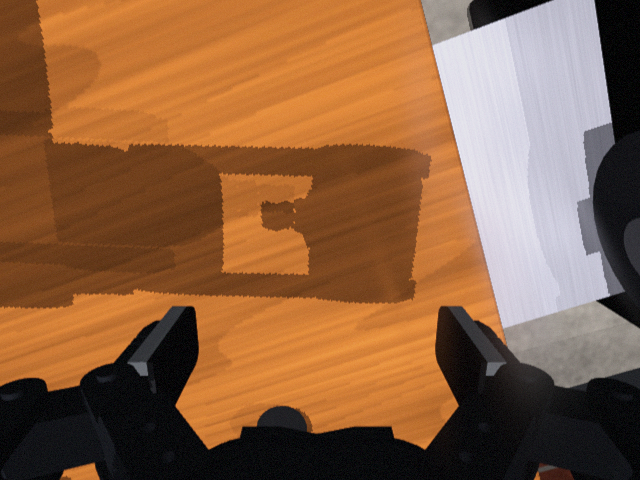

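The top view shows the rack with a die at (272,230), a bigger white die on the table at (236,173), a turquoise one at (293,180), the paddle at (268,300), and the stand at (420,228) with the lamp bar at (392,220). Next I'll measure these.

Run:
```python
from h import *
p,d,c=load("top0")
crop=p[140:320,210:470];cv2.imwrite("pics/topcrop.png",cv2.resize(crop,None,fx=3,fy=3,interpolation=cv2.INTER_CUBIC)[:,:,::-1])
for uv in [(272,230),(236,173),(293,180),(345,178),(126,300),(392,220),(418,214),(425,241),(290,297),(270,300),(240,301),(258,255),(505,272),(447,225)]:
    print(uv,dep(c,uv,d[uv[1],uv[0]]).round(1))
p,d,c=load("side0")
crop=p[170:340,210:410];cv2.imwrite("pics/sidecrop.png",cv2.resize(crop,None,fx=4,fy=4-.6,interpolation=cv2.INTER_CUBIC)[:,:,::-1])
```

```text
(272, 230) [[610.6 114.7  62.4]]
(236, 173) [[781.3 215.5  14.6]]
(293, 180) [[757.9  60.2  13.9]]
(345, 178) [[741.4 -78.4  78.6]]
(126, 300) [[433.8 473.7 106.2]]
(392, 220) [[ 588.2 -173.9  256.8]]
(418, 214) [[ 639.3 -262.6   84.5]]
(425, 241) [[ 568.  -276.1   87. ]]
(290, 297) [[440.8  73.    7.6]]
(270, 300) [[434.5 126.1   3. ]]
(240, 301) [[428.1 196.5  69.3]]
(258, 255) [[554.8 157.1   6. ]]
(505, 272) [[ 493.8 -496.7    7.7]]
(447, 225) [[ 607.7 -334.1   89.5]]
```

View pics/topcrop.png

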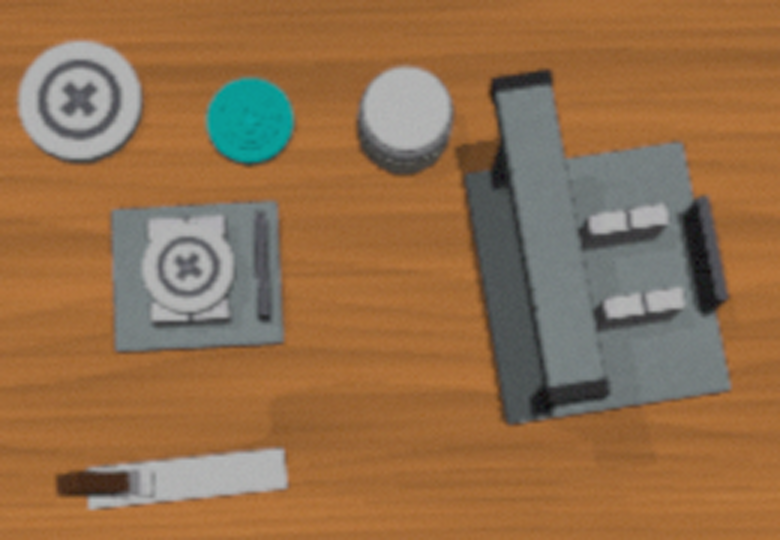

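View pics/sidecrop.png

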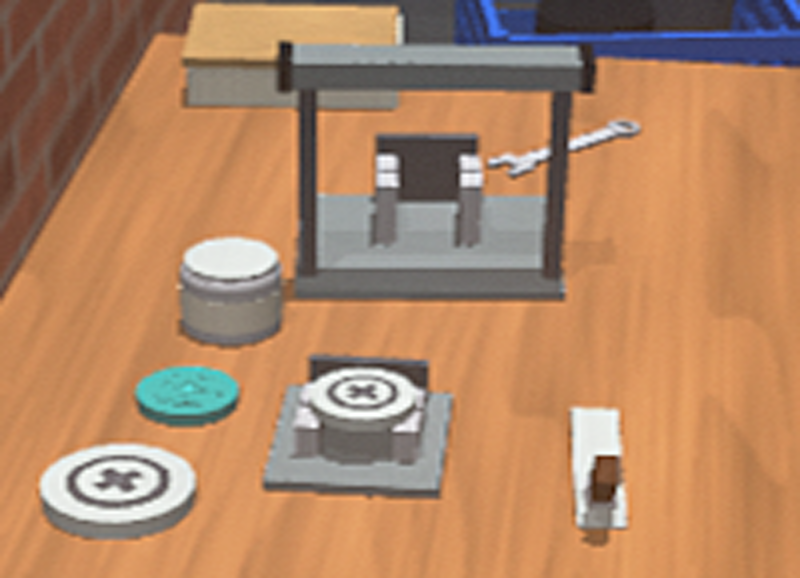

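Run:
```python
from h import *
p,d,c=load("top0")
K,Rm,t=c
v,u=np.mgrid[0:480,0:640];P=dep(c,np.c_[u.ravel(),v.ravel()],d.ravel()).reshape(480,640,3)
hsv=cv2.cvtColor(p,cv2.COLOR_RGB2HSV)
grey=(hsv[...,1]<70)
def comp(m,z,name,roi):
    mm=np.zeros_like(m,np.uint8);x0,x1,y0,y1=roi;mm[y0:y1,x0:x1]=m[y0:y1,x0:x1]
    cs,_=cv2.findContours(mm,cv2.RETR_EXTERNAL,cv2.CHAIN_APPROX_NONE);k=max(cs,key=cv2.contourArea)
    w=onz(c,k[:,0],z)[:,:2].astype(np.float32);r=cv2.minAreaRect(w);bp=cv2.boxPoints(r)
    print(name,"rect",np.round(r[0],1),np.round(r[1],1),round(r[2],1),"circ",cv2.minEnclosingCircle(w),"area-d",2*np.sqrt(cv2.contourArea(w)/np.pi))
comp(grey,14,"bigdie",(210,260,150,195))
comp((hsv[...,0]>75)&(hsv[...,0]<100)&(hsv[...,1]>120),14,"turq",(270,315,160,200))
comp(grey,12,"rackbase",(240,310,200,260))
comp(grey&(hsv[...,2]>140),59,"rackdie?",(252,292,214,246))
comp(grey&(hsv[...,2]>150),5,"blade",(220,310,280,315))
comp((hsv[...,2]<90)&(hsv[...,0]<15),55,"handle",(220,260,285,315))
comp(grey&(P[...,2]>235),255,"lamp",(360,430,150,290))
comp(grey&(hsv[...,2]>150),80,"railA",(400,435,200,225))
comp(grey&(hsv[...,2]>150),80,"railB",(405,442,230,250))
comp(grey,12,"standbase",(360,460,180,285))
```

```text
bigdie rect [780.4 215.7] [109.4 111.2] 89.9 circ ((780.4705200195312, 215.6761932373047), 57.39995193481445) area-d 111.00422537635933
turq rect [759.5  60.2] [76.4 76.2] 88.6 circ ((758.5707397460938, 60.23957824707031), 39.46433639526367) area-d 75.70552529178286
rackbase rect [616.7 110.2] [129.5 149.5] 1.6 circ ((617.5635986328125, 110.66724395751953), 96.0246810913086) area-d 154.03038480349775
rackdie? rect [612.9 115. ] [78.4 82.3] 88.7 circ ((612.88818359375, 115.10774230957031), 53.72562026977539) area-d 83.00439769068112
blade rect [437.1 121.3] [ 36.8 175.4] 4.6 circ ((436.90765380859375, 121.72682189941406), 88.54070281982422) area-d 75.92754162919974
handle rect [430.5 197.1] [58.9 17.8] 88.7 circ ((429.8973388671875, 196.81680297851562), 29.77728271484375) area-d 31.96834150348195
lamp rect [ 592.5 -175. ] [256.6  49. ] 7.9 circ ((592.1112060546875, -174.94155883789062), 129.49386596679688) area-d 118.9412245737728
railA rect [ 646.3 -284.8] [16.4 30.1] 7.0 circ ((646.3897094726562, -284.30572509765625), 15.825411796569824) area-d 22.428542547422687
railB rect [ 573.  -294.4] [16.4 30.6] 6.9 circ ((574.03857421875, -294.2644348144531), 16.29424285888672) area-d 22.78121953561656
standbase rect [ 626.2 -249.3] [273.1 213.2] 7.4 circ ((615.4302368164062, -243.69007873535156), 158.13575744628906) area-d 247.4721160613504
```

```bash
cat >> h.py <<'E'
def plan(wp,g,ang=None,vmax=38,amax=6.8,P=None,A=None):
    """rows from current pose to wp (mm); ang = tool-x world heading deg (only upright-ish)"""
    s,p,r=st(); P=p if P is None else np.array(P,float); M=r if A is None else A
    d=np.array(wp,float)-P
    a0=np.degrees(np.arctan2(M[1,0],M[0,0])); da=0 if ang is None else (ang-a0+180)%360-180
    n=int(max(np.ceil(np.linalg.norm(d)/vmax),np.ceil(abs(da)/amax),1))
    rows=[]
    goal=np.array(wp,float)
    for i in range(n):
        step=(goal-P)/(n-i); l=M.T@step/150
        sp=-da/n/30
        row=[g]+[round(float(x),3) for x in l]+[round(sp,3)]
        P=P+M@(np.array(row[1:4])*150); M=M@R.from_euler('z',row[4]*30,degrees=True).as_matrix()
        rows.append(row)
    for i in range(0,n,5): print(rows[i:i+5])
    print("end",P.round(1),np.degrees(np.arctan2(M[1,0],M[0,0])).round(2)); return P,M
def now():
    s,p,r=st();print("t",round(s["clock"],2),"tcp",p.round(1),"xang",np.degrees(np.arctan2(r[1,0],r[0,0])).round(2),"z",r[:,2].round(4),"open",round(s["opening"],1),"F",np.round(s["force"],1),"M",np.round(s["moment"],2),"q",np.round(s["joints"],3))
E
python3 - <<'E'
from h import *
plan([-35,460,300],0,94.6)
E
```

```text
[[0, 0.124, -0.152, -0.07, np.float64(0.22)], [0, 0.106, -0.165, -0.07, np.float64(0.22)], [0, 0.086, -0.176, -0.069, np.float64(0.22)], [0, 0.065, -0.185, -0.07, np.float64(0.22)], [0, 0.044, -0.191, -0.069, np.float64(0.22)]]
[[0, 0.021, -0.195, -0.07, np.float64(0.22)], [0, -0.001, -0.196, -0.069, np.float64(0.22)], [0, -0.024, -0.194, -0.07, np.float64(0.22)], [0, -0.046, -0.19, -0.069, np.float64(0.22)], [0, -0.067, -0.183, -0.07, np.float64(0.22)]]
end [-34.9 460.  300. ] 94.59
```

Request:
apply_moves --pt "0 0.12 -0.15 -0.07 0.22" --pt "0 0.11 -0.165 -0.07 0.22" --pt "0 0.09 -0.175 -0.07 0.22" --pt "0 0.065 -0.185 -0.07 0.22" --pt "0 0.045 -0.19 -0.07 0.22"

```text
clock: 0.57
tcp_pos: [89.1, 536.5, 248.6]
tcp_rot: [0.0, 0.444, 0.896, -0.0]
force: [-0.5, -0.5, 0.9]
opening: 85.4
```

Request:
apply_moves --pt "0 0.02 -0.195 -0.07 0.22" --pt "0 0 -0.195 -0.07 0.22" --pt "0 -0.025 -0.195 -0.07 0.22" --pt "0 -0.045 -0.19 -0.07 0.22" --pt "0 -0.065 -0.185 -0.07 0.22"

```text
clock: 0.98
tcp_pos: [-36.5, 460.4, 301.3]
tcp_rot: [0.0, 0.68, 0.733, -0.0]
force: [-0.1, 0.4, 0.3]
opening: 85.3
```

```bash
sed -i 's/sp=-da\/n\/30/sp=float(-da\/n\/30)/' h.py; python3 -c "
from h import *
now();plan([-33,410,300],0,94.6)"
```

```text
t 0.98 tcp [-36.5 460.4 301.3] xang 94.25 z [-0.e+00 -3.e-04 -1.e+00] open 85.3 F [-0.1  0.4  0.3] M [ 0.03 -0.    0.01] q [1.584 0.107 1.863 0.    1.172 1.51 ]
[[0, -0.168, -0.001, 0.004, -0.006], [0, -0.169, -0.001, 0.005, -0.006]]
end [-32.9 409.9 299.9] 94.61
```

Request:
apply_moves --pt "0 -0.13 -0.2 0 0.01" --pt "0 -0.13 0 0 0" --pt "0 -0.13 0 0 0"

```text
clock: 1.23
tcp_pos: [-62.1, 399.6, 300.9]
tcp_rot: [-0.0, 0.679, 0.734, -0.0]
force: [0.6, -0.8, -0.2]
opening: 85.6
```

```bash
python3 -c "
from h import *
now()"
```

```text
t 1.23 tcp [-62.1 399.6 300.9] xang 94.43 z [-2.e-04  0.e+00 -1.e+00] open 85.6 F [ 0.6 -0.8 -0.2] M [-0.02 -0.02  0.04] q [1.65  0.013 1.966 0.    1.163 1.573]
```

Request:
apply_moves --pt "0 -0.2 0 0 0" --pt "0 -0.2 0 0 0" --pt "0 -0.2 0 0 0"

```text
clock: 1.48
tcp_pos: [-54.1, 309.4, 300.5]
tcp_rot: [0.0, 0.68, 0.733, -0.0]
force: [-0.2, 0.0, 0.4]
opening: 85.5
```

```bash
python3 -c "
from h import *
now()"
```

```text
t 1.48 tcp [-54.1 309.4 300.5] xang 94.3 z [ 0.e+00 -6.e-04 -1.e+00] open 85.5 F [-0.2  0.   0.4] M [-0.01  0.01  0.02] q [ 1.647 -0.143  2.108 -0.     1.178  1.572]
```

Request:
apply_moves --pt "0 0 0 0.2 0" --pt "0 0 0 0.2 0" --pt "0 0 0 0.2 0" --pt "0 0 0 0.2 0"

```text
clock: 1.82
tcp_pos: [-54.2, 311.0, 180.1]
tcp_rot: [-0.001, 0.68, 0.733, 0.001]
force: [0.0, 0.6, -0.2]
opening: 85.6
```

```bash
python3 -c "
from h import *
now();save('side','side1')"
```

```text
t 1.82 tcp [-54.2 311.  180.1] xang 94.29 z [-2.0e-04  1.9e-03 -1.0e+00] open 85.6 F [ 0.   0.6 -0.2] M [ 0.05 -0.01 -0.01] q [1.647 0.017 2.304 0.    0.818 1.572]
```

View pics/side1.png

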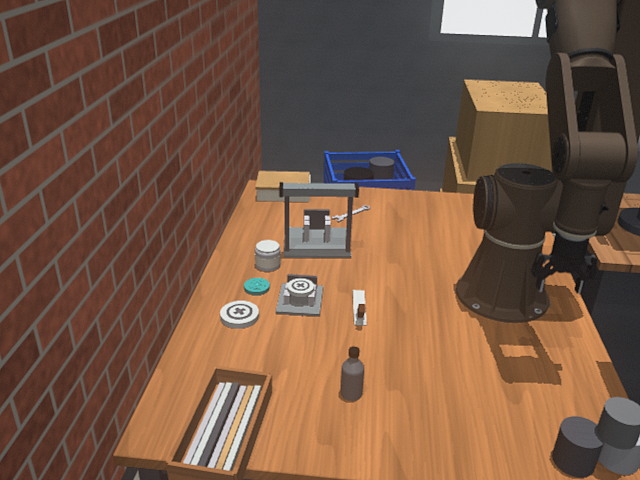

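Request:
apply_moves --pt "0 0 0 0.2 0" --pt "0 0 0 0.2 0" --pt "0 0 0 0.15 0" --pt "0 -0.15 0 0 0" --pt "0 -0.15 0 0 0"

```text
clock: 2.28
tcp_pos: [-50.7, 265.4, 97.6]
tcp_rot: [0.001, 0.68, 0.733, -0.001]
force: [0.4, -1.1, 0.4]
opening: 85.3
```

```bash
python3 -c "
from h import *
now()"
```

```text
t 2.28 tcp [-50.7 265.4  97.6] xang 94.29 z [ 3.0e-04 -3.6e-03 -1.0e+00] open 85.3 F [ 0.4 -1.1  0.4] M [ 0.03 -0.01 -0.02] q [ 1.647  0.137  2.495 -0.     0.513  1.572]
```

Request:
apply_moves --pt "0 -0.05 0 0.12 0" --pt "0 -0.05 0 0.12 0" --pt "0 -0.05 0 0.1 0"

```text
clock: 2.53
tcp_pos: [-49.2, 244.3, 47.4]
tcp_rot: [-0.001, 0.68, 0.733, 0.001]
force: [-0.9, 0.2, 0.5]
opening: 85.2
```

```bash
python3 -c "
from h import *
now()"
```

```text
t 2.53 tcp [-49.2 244.3  47.4] xang 94.29 z [-1.0e-04  1.7e-03 -1.0e+00] open 85.2 F [-0.9  0.2  0.5] M [0.06 0.01 0.05] q [1.648 0.274 2.602 0.    0.263 1.573]
```

Request:
apply_moves --pt "0 -0.08 0 0.08 0" --pt "0 -0.08 0 0.08 0" --pt "0 -0.05 0 0 0"

```text
clock: 2.78
tcp_pos: [-48.2, 219.5, 26.0]
tcp_rot: [0.003, 0.68, 0.733, -0.002]
force: [0.0, 0.8, -0.4]
opening: 85.9
```

```bash
python3 -c "
from h import *
now()"
```

```text
t 2.78 tcp [-48.2 219.5  26. ] xang 94.28 z [ 0.0015 -0.0071 -1.    ] open 85.9 F [ 0.   0.8 -0.4] M [ 0.06  0.04 -0.02] q [ 1.653  0.35   2.671 -0.007  0.128  1.585]
```

Request:
apply_moves --pt "0 -0.06 0 0 0" --pt "0 -0.06 0 0 0"

```text
clock: 2.95
tcp_pos: [-49.1, 210.4, 33.5]
tcp_rot: [0.008, 0.68, 0.733, -0.005]
force: [0.1, -0.5, -0.1]
opening: 85.2
```

```bash
python3 -c "
from h import *
now()"
```

```text
t 2.95 tcp [-49.1 210.4  33.5] xang 94.28 z [ 0.004  -0.0181 -0.9998] open 85.2 F [ 0.1 -0.5 -0.1] M [-0.02  0.02 -0.02] q [ 1.664  0.316  2.671 -0.014  0.173  1.603]
```

Request:
apply_moves --pt "0 0.1 0 -0.05 0" --pt "0 0.1 0 -0.05 0" --pt "0 0 0 0 0"

```text
clock: 3.2
tcp_pos: [-51.9, 245.1, 49.4]
tcp_rot: [0.005, 0.68, 0.733, -0.003]
force: [-0.2, 0.7, 0.7]
opening: 85.0
```

```bash
python3 -c "
from h import *
now()"
```

```text
t 3.2 tcp [-51.9 245.1  49.4] xang 94.3 z [ 0.0033 -0.0111 -0.9999] open 85.0 F [-0.2  0.7  0.7] M [ 0.07  0.   -0.01] q [ 1.662  0.272  2.586 -0.008  0.295  1.594]
```

Run:
```python
from h import *
now()
s,p,r=st();P,A=p,r
d=lambda a,rr:[rr*np.cos(np.radians(a))-30*np.sin(np.radians(a)),rr*np.sin(np.radians(a))+30*np.cos(np.radians(a))]
P,A=plan([-50,350,300],0,94.6,P=P,A=A)
for a,z in [(65,450),(35,480),(5,500),(-25,500),(-55,500),(-85.4,500)]:
    P,A=plan(d(a,360)+[z],0,94.6,P=P,A=A,vmax=41)
```

```text
t 3.2 tcp [-51.9 245.1  49.4] xang 94.3 z [ 0.0033 -0.0111 -0.9999] open 85.0 F [-0.2  0.7  0.7] M [ 0.07  0.   -0.01] q [ 1.662  0.272  2.586 -0.008  0.295  1.594]
[[0, 0.085, 0.009, -0.21, -0.001], [0, 0.085, 0.009, -0.21, -0.001], [0, 0.085, 0.009, -0.21, -0.001], [0, 0.085, 0.009, -0.21, -0.001], [0, 0.084, 0.008, -0.21, -0.001]]
[[0, 0.085, 0.009, -0.21, -0.001], [0, 0.084, 0.009, -0.209, -0.001], [0, 0.085, 0.008, -0.21, -0.001]]
end [-50.  350.1 300.1] 94.54
[[0, -0.03, 0.193, -0.166, -0.0], [0, -0.029, 0.193, -0.166, -0.0], [0, -0.03, 0.193, -0.166, -0.0], [0, -0.029, 0.193, -0.166, -0.0], [0, -0.03, 0.194, -0.165, -0.0]]
[[0, -0.029, 0.193, -0.166, -0.0]]
end [124.9 339.  450. ] 94.54
[[0, -0.16, 0.192, -0.038, -0.0], [0, -0.16, 0.192, -0.038, -0.0], [0, -0.16, 0.192, -0.037, -0.0], [0, -0.16, 0.192, -0.038, -0.0], [0, -0.16, 0.191, -0.037, -0.0]]
end [277.7 231.1 479.9] 94.54
[[0, -0.234, 0.086, -0.024, -0.0], [0, -0.234, 0.086, -0.024, -0.0], [0, -0.234, 0.086, -0.024, -0.0], [0, -0.235, 0.087, -0.024, -0.0], [0, -0.234, 0.086, -0.024, -0.0]]
end [356.   61.3 500.1] 94.54
[[0, -0.246, -0.042, 0.003, -0.0], [0, -0.246, -0.042, 0.003, -0.0], [0, -0.246, -0.042, 0.003, -0.0], [0, -0.245, -0.043, 0.002, -0.0], [0, -0.246, -0.042, 0.003, -0.0]]
end [ 339. -125.  500.] 94.54
[[0, -0.192, -0.16, 0.002, -0.0], [0, -0.191, -0.159, 0.002, -0.0], [0, -0.192, -0.16, 0.002, -0.0], [0, -0.191, -0.159, 0.001, -0.0], [0, -0.192, -0.16, 0.002, -0.0]]
end [ 231.  -277.7  500. ] 94.54
[[0, -0.086, -0.237, 0.0, -0.0], [0, -0.087, -0.237, 0.0, -0.0], [0, -0.086, -0.237, 0.001, -0.0], [0, -0.087, -0.238, 0.0, -0.0], [0, -0.086, -0.237, 0.001, -0.0]]
end [  58.8 -356.4  500. ] 94.54
```

Request:
apply_moves --pt "0 0.085 0.01 -0.21 0" --pt "0 0.085 0.01 -0.21 0" --pt "0 0.085 0.01 -0.21 0" --pt "0 0.085 0.01 -0.21 0" --pt "0 0.085 0.01 -0.21 0"

```text
clock: 3.62
tcp_pos: [-49.2, 307.0, 206.6]
tcp_rot: [0.007, 0.68, 0.733, -0.004]
force: [-0.0, 1.7, -1.0]
opening: 85.3
```

Request:
apply_moves --pt "0 0.085 0.01 -0.21 0" --pt "0 0.085 0.01 -0.21 0" --pt "0 0.085 0.01 -0.21 0" --pt "0 -0.03 0.195 -0.165 0" --pt "0 -0.03 0.195 -0.165 0"

```text
clock: 4.03
tcp_pos: [10.6, 343.1, 349.8]
tcp_rot: [0.007, 0.679, 0.734, -0.004]
force: [0.7, 2.8, -0.6]
opening: 85.6
```

Request:
apply_moves --pt "0 -0.03 0.195 -0.165 0" --pt "0 -0.03 0.195 -0.165 0" --pt "0 -0.03 0.195 -0.165 0" --pt "0 -0.03 0.195 -0.165 0" --pt "0 -0.16 0.19 -0.04 0"

```text
clock: 4.45
tcp_pos: [159.9, 315.5, 457.3]
tcp_rot: [0.006, 0.68, 0.733, -0.003]
force: [1.0, -0.8, -1.0]
opening: 85.4
```

Request:
apply_moves --pt "0 -0.16 0.19 -0.04 0" --pt "0 -0.16 0.19 -0.04 0" --pt "0 -0.16 0.19 -0.04 0" --pt "0 -0.16 0.19 -0.04 0" --pt "0 -0.235 0.085 -0.025 0"

```text
clock: 4.87
tcp_pos: [295.9, 192.5, 484.6]
tcp_rot: [0.007, 0.68, 0.733, -0.005]
force: [0.2, -1.0, -0.5]
opening: 85.5
```

Request:
apply_moves --pt "0 -0.235 0.085 -0.025 0" --pt "0 -0.235 0.085 -0.025 0" --pt "0 -0.235 0.085 -0.025 0" --pt "0 -0.235 0.085 -0.025 0"

```text
clock: 5.2
tcp_pos: [354.6, 55.4, 502.4]
tcp_rot: [0.007, 0.68, 0.733, -0.005]
force: [1.2, 1.3, 0.8]
opening: 85.4
```

```bash
python3 -c "
from h import *
now();save('wrist','wrist1')"
```

```text
t 5.2 tcp [354.6  55.4 502.4] xang 94.28 z [ 0.0044 -0.0169 -0.9998] open 85.4 F [1.2 1.3 0.8] M [ 0.08  0.02 -0.02] q [ 0.09  -0.15   1.644 -0.017  1.644  0.014]
```

View pics/wrist1.png

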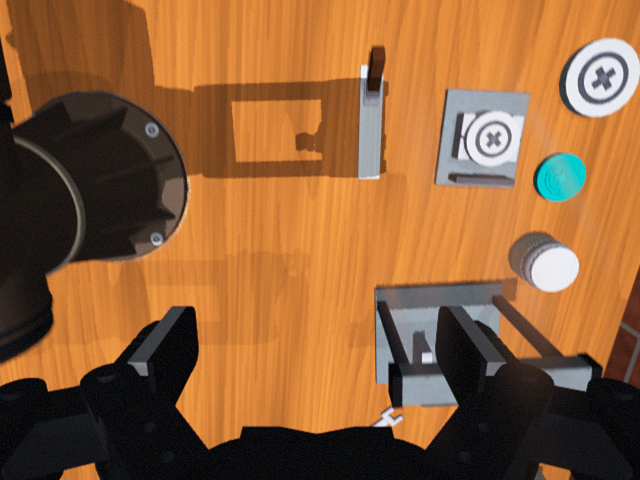

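The wrist view shows the paddle at (370,125), the rack die at (493,138), the big die at (603,77) and the turquoise one at (560,177). The 1° tilt persisted, so pushing against the reach limit builds up lean. I'll swing to azimuth −85° to gain it outward.

Request:
apply_moves --pt "0 -0.245 -0.04 0.003 0" --pt "0 -0.245 -0.04 0.003 0" --pt "0 -0.245 -0.04 0.003 0" --pt "0 -0.245 -0.04 0.003 0" --pt "0 -0.245 -0.04 0.003 0"

```text
clock: 5.67
tcp_pos: [337.7, -129.0, 502.9]
tcp_rot: [0.007, 0.68, 0.733, -0.005]
force: [1.3, -0.6, 0.4]
opening: 85.3
```

Request:
apply_moves --pt "0 -0.19 -0.16 0.003 0" --pt "0 -0.19 -0.16 0.003 0" --pt "0 -0.19 -0.16 0.003 0" --pt "0 -0.19 -0.16 0.003 0" --pt "0 -0.19 -0.16 0.003 0"

```text
clock: 6.08
tcp_pos: [228.5, -279.0, 502.8]
tcp_rot: [0.007, 0.68, 0.733, -0.005]
force: [1.1, -1.3, 0.3]
opening: 85.4
```

Request:
apply_moves --pt "0 -0.085 -0.24 0 0" --pt "0 -0.085 -0.24 0 0" --pt "0 -0.085 -0.24 0 0" --pt "0 -0.085 -0.24 0 0" --pt "0 -0.085 -0.24 0 0"

```text
clock: 6.5
tcp_pos: [55.1, -354.5, 503.5]
tcp_rot: [0.007, 0.68, 0.733, -0.005]
force: [0.7, -1.5, -0.1]
opening: 85.6
```

Run:
```python
from h import *
now()
from scipy.optimize import least_squares
D=[([1.185,.4807,1.5967,1.0651],215.9,612.8,195.4),([1.584,.107,1.863,1.172],-36.5,460.4,301.3),([1.65,.013,1.966,1.163],-62.1,399.6,300.9),([1.647,-.143,2.108,1.178],-54.1,309.4,300.5),([1.647,.017,2.304,.818],-54.2,311,180.1),([1.647,.137,2.495,.513],-50.7,265.4,97.6),([1.648,.274,2.602,.263],-49.2,244.3,47.4),([.09,-.15,1.644,1.644],354.6,55.4,502.4)]
def f(p,q):
    a1,d1,L1,L2,off,L3=p;_,b,c,e=q
    g=b+c; h=g+e
    return a1+L1*np.sin(b)+L2*np.sin(g)+off*np.cos(g)*-1+L3*np.sin(h), d1+L1*np.cos(b)+L2*np.cos(g)+off*np.sin(g)+L3*np.cos(h)
def res(p):
    o=[]
    for q,x,y,z in D:
        r=x*np.cos(q[0])+y*np.sin(q[0]);F=f(p,q);o+=[F[0]-r,F[1]-z]
    return o
s=least_squares(res,[100,450,600,600,0,300]);print(s.x,np.abs(s.fun).max())
```

```text
t 6.5 tcp [  55.1 -354.5  503.5] xang 94.29 z [ 0.0038 -0.0176 -0.9998] open 85.6 F [ 0.7 -1.5 -0.1] M [-0.03  0.02  0.05] q [-1.504 -0.161  1.651  0.003  1.634 -1.579]
[-2.00397814e-01  2.63472566e+02  5.97250779e+02  4.45247700e+02
 -3.29355344e+01  3.52784973e+02] 0.2507749962417165
```

Run:
```python
from h import *
s,p,r=st();P,A=p,r
P,A=plan([99,-860,400],0,94.6,P=P,A=A,vmax=41)
```

```text
[[0, -0.259, 0.003, 0.058, -0.001], [0, -0.259, 0.003, 0.058, -0.001], [0, -0.259, 0.003, 0.058, -0.001], [0, -0.259, 0.002, 0.058, -0.001], [0, -0.259, 0.002, 0.058, -0.001]]
[[0, -0.259, 0.002, 0.057, -0.001], [0, -0.259, 0.002, 0.058, -0.001], [0, -0.259, 0.002, 0.057, -0.001], [0, -0.26, 0.002, 0.058, -0.001], [0, -0.259, 0.002, 0.057, -0.001]]
[[0, -0.26, 0.002, 0.058, -0.001], [0, -0.259, 0.001, 0.057, -0.001], [0, -0.26, 0.002, 0.058, -0.001]]
end [  99.  -860.1  400. ] 94.68
```

Request:
apply_moves --pt "0 -0.26 0.002 0.058 -0.001" --pt "0 -0.26 0.002 0.058 -0.001" --pt "0 -0.26 0.002 0.058 -0.001" --pt "0 -0.26 0.002 0.058 -0.001" --pt "0 -0.26 0.002 0.058 -0.001"

```text
clock: 6.92
tcp_pos: [73.3, -551.3, 462.9]
tcp_rot: [0.007, 0.679, 0.734, -0.005]
force: [0.2, 0.3, 1.3]
opening: 85.4
```

Request:
apply_moves --pt "0 -0.26 0.002 0.058 -0.001" --pt "0 -0.26 0.002 0.058 -0.001" --pt "0 -0.26 0.002 0.058 -0.001" --pt "0 -0.26 0.002 0.058 -0.001" --pt "0 -0.26 0.002 0.058 -0.001"

```text
clock: 7.33
tcp_pos: [90.7, -746.3, 423.1]
tcp_rot: [0.007, 0.678, 0.735, -0.005]
force: [-0.7, -1.0, 1.2]
opening: 85.6
```

Request:
apply_moves --pt "0 -0.26 0.002 0.058 -0.001" --pt "0 -0.26 0.002 0.058 -0.001" --pt "0 -0.26 0.002 0.058 -0.001"

```text
clock: 7.58
tcp_pos: [100.6, -858.1, 400.0]
tcp_rot: [0.007, 0.678, 0.735, -0.005]
force: [-0.5, -1.7, 0.1]
opening: 85.5
```

Run:
```python
from h import *
now()
```

```text
t 7.58 tcp [ 100.6 -858.1  400. ] xang 94.67 z [ 0.0036 -0.0159 -0.9999] open 85.5 F [-0.5 -1.7  0.1] M [-0.09  0.04  0.07] q [-1.49   0.767  0.596  0.002  1.762 -1.571]
```

Request:
apply_moves --pt "0 -0.25 0 0 0" --pt "0 -0.25 0 -0.05 0" --pt "0 -0.25 0 -0.05 0" --pt "0 -0.25 0 -0.05 0"

```text
clock: 7.92
tcp_pos: [105.0, -929.1, 389.3]
tcp_rot: [0.021, 0.677, 0.735, -0.016]
force: [0.1, 1.2, -2.6]
opening: 85.5
```

Run:
```python
from h import *
now()
```

```text
t 7.92 tcp [ 105.  -929.1  389.3] xang 94.66 z [ 0.0083 -0.0519 -0.9986] open 85.5 F [ 0.1  1.2 -2.6] M [-0.    0.03 -0.02] q [-1.492  0.954  0.242  0.004  1.894 -1.572]
```

Request:
apply_moves --pt "0 -0.26 0 -0.08 0" --pt "0 -0.26 0 -0.08 0" --pt "0 -0.26 0 -0.08 0" --pt "0 -0.26 0 -0.08 0" --pt "0 -0.26 0 -0.08 0"

```text
clock: 8.33
tcp_pos: [106.0, -988.0, 409.6]
tcp_rot: [0.081, 0.674, 0.731, -0.069]
force: [0.7, 0.5, 0.1]
opening: 85.7
```

Run:
```python
from h import *
now()
```

```text
t 8.33 tcp [ 106.  -988.   409.6] xang 94.6 z [ 0.025  -0.2091 -0.9776] open 85.7 F [0.7 0.5 0.1] M [0.11 0.04 0.03] q [-1.498  0.943  0.237  0.01   1.75  -1.577]
```

Request:
apply_moves --pt "0 -0.27 0.01 -0.02 0" --pt "0 -0.27 0.01 -0.02 0" --pt "0 -0.27 0.01 -0.02 0" --pt "0 -0.27 0.01 -0.02 0" --pt "0 -0.27 0.01 -0.02 0"

```text
clock: 8.75
tcp_pos: [115.2, -1052.4, 410.2]
tcp_rot: [0.135, 0.667, 0.724, -0.116]
force: [0.6, -0.0, -0.5]
opening: 85.4
```

Run:
```python
from h import *
now()
s,p,r=st();print(r.round(4))
```

```text
t 8.75 tcp [  115.2 -1052.4   410.2] xang 94.52 z [ 0.0399 -0.3474 -0.9369] open 85.4 F [ 0.6 -0.  -0.5] M [ 0.17 -0.02 -0.02] q [-1.496  0.96   0.237  0.014  1.587 -1.574]
[[-0.0739  0.9965  0.0399]
 [ 0.934   0.0832 -0.3474]
 [-0.3495  0.0116 -0.9369]]
```

Request:
apply_moves --pt "0 -0.16 -0.2 0 0" --pt "0 -0.16 -0.2 0 0" --pt "0 -0.27 0 0 0" --pt "0 -0.27 0 0 0" --pt "0 -0.27 0 0 0"

```text
clock: 9.17
tcp_pos: [61.2, -1106.8, 422.2]
tcp_rot: [0.178, 0.659, 0.713, -0.158]
force: [0.2, -0.5, -0.0]
opening: 85.2
```

Run:
```python
from h import *
now()
s,p,r=st();print(r.round(4))
```

```text
t 9.17 tcp [   61.2 -1106.8   422.2] xang 94.37 z [ 0.0453 -0.4598 -0.8869] open 85.2 F [ 0.2 -0.5 -0. ] M [ 0.2   0.03 -0.02] q [-1.557  0.97   0.237  0.039  1.456 -1.631]
[[-0.0675  0.9967  0.0453]
 [ 0.8844  0.0808 -0.4598]
 [-0.4619  0.009  -0.8869]]
```

Request:
apply_moves --pt "0 -0.2 -0.18 0 0" --pt "0 -0.27 0 0 0" --pt "0 -0.27 0 0 0" --pt "0 -0.27 0 0 0"

```text
clock: 9.5
tcp_pos: [42.7, -1143.9, 449.4]
tcp_rot: [0.215, 0.65, 0.702, -0.196]
force: [0.3, 0.1, 0.3]
opening: 85.5
```

Run:
```python
from h import *
now()
s,p,r=st();print(r.round(4))
```

```text
t 9.5 tcp [   42.7 -1143.9   449.4] xang 94.33 z [ 0.0473 -0.5548 -0.8306] open 85.5 F [0.3 0.1 0.3] M [0.28 0.05 0.03] q [-1.578  0.965  0.237  0.053  1.351 -1.651]
[[-0.0627  0.9969  0.0473]
 [ 0.8283  0.0785 -0.5548]
 [-0.5568  0.0044 -0.8306]]
```

Run:
```python
from h import *
s,p,r=st();P,A=p,r
for w in [(110,-750,580),(300,-400,560),(430,-100,520),(430,280,270)]:
    P,A=plan(w,0,None,P=P,A=A,vmax=41)
```

```text
[[0, 0.151, 0.06, -0.196, 0.0], [0, 0.151, 0.06, -0.196, 0.0], [0, 0.151, 0.06, -0.196, 0.0], [0, 0.151, 0.06, -0.196, 0.0], [0, 0.151, 0.06, -0.196, 0.0]]
[[0, 0.151, 0.06, -0.197, 0.0], [0, 0.151, 0.059, -0.196, 0.0], [0, 0.151, 0.06, -0.197, 0.0], [0, 0.151, 0.059, -0.196, 0.0], [0, 0.152, 0.06, -0.197, 0.0]]
[[0, 0.151, 0.059, -0.196, 0.0]]
end [ 110.  -750.1  580. ] 94.33
[[0, 0.193, 0.145, -0.112, 0.0], [0, 0.193, 0.145, -0.112, 0.0], [0, 0.193, 0.144, -0.112, 0.0], [0, 0.193, 0.145, -0.113, 0.0], [0, 0.193, 0.144, -0.112, 0.0]]
[[0, 0.193, 0.145, -0.113, 0.0], [0, 0.192, 0.144, -0.112, 0.0], [0, 0.193, 0.145, -0.113, 0.0], [0, 0.192, 0.144, -0.112, 0.0], [0, 0.193, 0.145, -0.113, 0.0]]
end [ 300.1 -400.   560. ] 94.33
[[0, 0.194, 0.113, -0.094, 0.0], [0, 0.195, 0.113, -0.094, 0.0], [0, 0.194, 0.113, -0.094, 0.0], [0, 0.195, 0.113, -0.094, 0.0], [0, 0.194, 0.113, -0.094, 0.0]]
[[0, 0.195, 0.114, -0.094, 0.0], [0, 0.194, 0.113, -0.094, 0.0], [0, 0.195, 0.114, -0.095, 0.0], [0, 0.194, 0.113, -0.094, 0.0]]
end [ 430.  -100.1  520. ] 94.33
[[0, 0.252, 0.016, -0.002, 0.0], [0, 0.252, 0.016, -0.002, 0.0], [0, 0.252, 0.016, -0.002, 0.0], [0, 0.252, 0.016, -0.002, 0.0], [0, 0.252, 0.016, -0.002, 0.0]]
[[0, 0.252, 0.016, -0.002, 0.0], [0, 0.252, 0.016, -0.002, 0.0], [0, 0.253, 0.016, -0.001, 0.0], [0, 0.252, 0.016, -0.002, 0.0], [0, 0.253, 0.016, -0.001, 0.0]]
[[0, 0.252, 0.016, -0.002, 0.0], [0, 0.253, 0.016, -0.001, 0.0]]
end [430. 280. 270.] 94.33
```

Request:
apply_moves --pt "0 0.15 0.06 -0.196 0" --pt "0 0.15 0.06 -0.196 0" --pt "0 0.15 0.06 -0.196 0" --pt "0 0.15 0.06 -0.196 0" --pt "0 0.15 0.06 -0.196 0"

```text
clock: 9.92
tcp_pos: [69.9, -991.3, 501.8]
tcp_rot: [0.215, 0.65, 0.702, -0.196]
force: [0.7, -1.1, 1.3]
opening: 85.4
```

Request:
apply_moves --pt "0 0.15 0.06 -0.196 0" --pt "0 0.15 0.06 -0.196 0" --pt "0 0.15 0.06 -0.196 0" --pt "0 0.15 0.06 -0.196 0" --pt "0 0.15 0.06 -0.196 0"

```text
clock: 10.33
tcp_pos: [100.5, -812.8, 561.8]
tcp_rot: [0.215, 0.65, 0.702, -0.196]
force: [-0.1, 1.1, 1.8]
opening: 85.2
```

Request:
apply_moves --pt "0 0.15 0.06 -0.196 0" --pt "0 0.193 0.145 -0.112 0" --pt "0 0.193 0.145 -0.112 0" --pt "0 0.193 0.145 -0.112 0" --pt "0 0.193 0.145 -0.112 0"

```text
clock: 10.75
tcp_pos: [182.3, -637.3, 564.7]
tcp_rot: [0.215, 0.65, 0.702, -0.196]
force: [2.4, -0.3, 0.7]
opening: 85.4
```

Request:
apply_moves --pt "0 0.193 0.145 -0.112 0" --pt "0 0.193 0.145 -0.112 0" --pt "0 0.193 0.145 -0.112 0" --pt "0 0.193 0.145 -0.112 0" --pt "0 0.193 0.145 -0.112 0"

```text
clock: 11.17
tcp_pos: [276.7, -462.7, 554.4]
tcp_rot: [0.216, 0.65, 0.702, -0.196]
force: [0.8, -0.7, 0.2]
opening: 85.5
```

Run:
```python
from h import *
now()
s,p,r=st();P,A=p,r
print(r.round(4))
for w in [(430,-100,520),(430,280,270)]:
    P,A=plan(w,0,None,P=P,A=A,vmax=41)
```

```text
t 11.17 tcp [ 276.7 -462.7  554.4] xang 94.26 z [ 0.0475 -0.5558 -0.83  ] open 85.5 F [ 0.8 -0.7  0.2] M [ 0.29 -0.02  0.02] q [-0.83  -0.164  1.694 -0.382  1.151 -0.832]
[[-0.0617  0.997   0.0475]
 [ 0.8277  0.0777 -0.5558]
 [-0.5578  0.005  -0.83  ]]
[[0, 0.207, 0.121, -0.11, 0.0], [0, 0.207, 0.121, -0.111, 0.0], [0, 0.207, 0.12, -0.11, 0.0], [0, 0.206, 0.121, -0.111, 0.0], [0, 0.207, 0.12, -0.11, 0.0]]
[[0, 0.206, 0.121, -0.111, 0.0], [0, 0.207, 0.12, -0.11, 0.0], [0, 0.206, 0.121, -0.111, 0.0], [0, 0.207, 0.12, -0.11, 0.0], [0, 0.206, 0.121, -0.111, 0.0]]
end [ 430.1 -100.   520.1] 94.26
[[0, 0.252, 0.016, -0.002, 0.0], [0, 0.252, 0.016, -0.002, 0.0], [0, 0.252, 0.016, -0.002, 0.0], [0, 0.252, 0.016, -0.002, 0.0], [0, 0.252, 0.015, -0.002, 0.0]]
[[0, 0.252, 0.016, -0.002, 0.0], [0, 0.252, 0.015, -0.002, 0.0], [0, 0.253, 0.016, -0.002, 0.0], [0, 0.252, 0.015, -0.002, 0.0], [0, 0.253, 0.016, -0.002, 0.0]]
[[0, 0.252, 0.015, -0.002, 0.0], [0, 0.253, 0.016, -0.002, 0.0]]
end [430.  280.  269.9] 94.26
```

Run:
```python
from h import *
s,p,r=st();P,A=p,r
for w in [(560,-60,520),(430,280,270)]:
    P,A=plan(w,0,None,P=P,A=A,vmax=41)
```

```text
[[0, 0.172, 0.161, -0.093, 0.0], [0, 0.172, 0.161, -0.093, 0.0], [0, 0.172, 0.161, -0.093, 0.0], [0, 0.172, 0.161, -0.093, 0.0], [0, 0.172, 0.161, -0.093, 0.0]]
[[0, 0.172, 0.161, -0.093, 0.0], [0, 0.172, 0.161, -0.093, 0.0], [0, 0.172, 0.161, -0.093, 0.0], [0, 0.172, 0.16, -0.094, 0.0], [0, 0.171, 0.161, -0.093, 0.0]]
[[0, 0.172, 0.16, -0.094, 0.0], [0, 0.171, 0.161, -0.093, 0.0], [0, 0.172, 0.16, -0.094, 0.0]]
end [560. -60. 520.] 94.26
[[0, 0.26, -0.063, 0.008, 0.0], [0, 0.26, -0.063, 0.007, 0.0], [0, 0.26, -0.063, 0.008, 0.0], [0, 0.26, -0.063, 0.007, 0.0], [0, 0.26, -0.063, 0.008, 0.0]]
[[0, 0.26, -0.064, 0.007, 0.0], [0, 0.26, -0.063, 0.008, 0.0], [0, 0.26, -0.064, 0.007, 0.0], [0, 0.26, -0.063, 0.008, 0.0], [0, 0.259, -0.064, 0.007, 0.0]]
[[0, 0.26, -0.063, 0.008, 0.0]]
end [430.  280.  269.9] 94.26
```

Request:
apply_moves --pt "0 0.172 0.16 -0.093 0" --pt "0 0.172 0.16 -0.093 0" --pt "0 0.172 0.16 -0.093 0" --pt "0 0.172 0.16 -0.093 0" --pt "0 0.172 0.16 -0.093 0"

```text
clock: 11.58
tcp_pos: [384.9, -308.2, 541.2]
tcp_rot: [0.216, 0.65, 0.702, -0.196]
force: [0.8, -0.3, -0.6]
opening: 85.5
```

Request:
apply_moves --pt "0 0.172 0.16 -0.093 0" --pt "0 0.172 0.16 -0.093 0" --pt "0 0.172 0.16 -0.093 0" --pt "0 0.172 0.16 -0.093 0" --pt "0 0.172 0.16 -0.093 0"

```text
clock: 12.0
tcp_pos: [493.1, -153.5, 527.7]
tcp_rot: [0.216, 0.65, 0.702, -0.196]
force: [1.5, -0.9, -0.3]
opening: 85.5
```

Request:
apply_moves --pt "0 0.172 0.16 -0.093 0" --pt "0 0.172 0.16 -0.093 0" --pt "0 0.172 0.16 -0.093 0" --pt "0 0 0 0 0"

```text
clock: 12.33
tcp_pos: [560.5, -57.9, 517.4]
tcp_rot: [0.215, 0.649, 0.704, -0.196]
force: [-0.4, -0.0, -0.8]
opening: 85.3
```

Run:
```python
from h import *
now()
save('wrist','wrist2')
```

```text
t 12.33 tcp [560.5 -57.9 517.4] xang 94.61 z [ 0.0477 -0.5541 -0.8311] open 85.3 F [-0.4 -0.  -0.8] M [ 0.23 -0.01  0.05] q [ 0.247  0.206  1.396 -0.582  1.634  0.156]
```

View pics/wrist2.png

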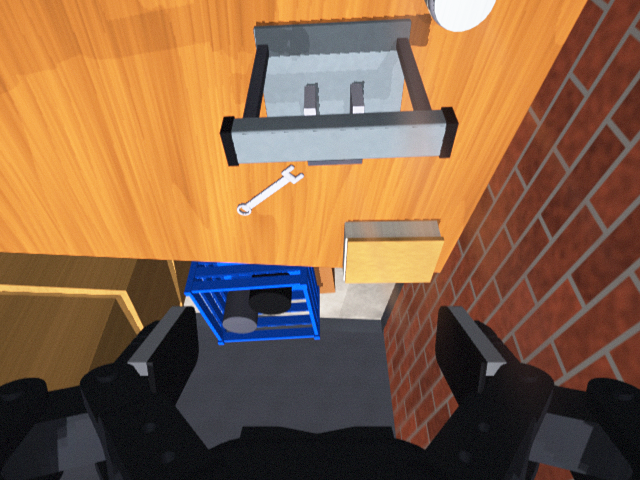

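Request:
apply_moves --pt "0 0.26 -0.063 0.008 0" --pt "0 0.26 -0.063 0.008 0" --pt "0 0.26 -0.063 0.008 0" --pt "0 0.26 -0.063 0.008 0" --pt "0 0.26 -0.063 0.008 0"

```text
clock: 12.8
tcp_pos: [497.6, 91.9, 405.5]
tcp_rot: [0.215, 0.65, 0.702, -0.196]
force: [1.6, 0.7, 0.1]
opening: 85.1
```

Request:
apply_moves --pt "0 0.26 -0.063 0.008 0" --pt "0 0.26 -0.063 0.008 0" --pt "0 0.26 -0.063 0.008 0" --pt "0 0.26 -0.063 0.008 0" --pt "0 0.26 -0.063 0.008 0"

```text
clock: 13.22
tcp_pos: [439.1, 246.5, 291.7]
tcp_rot: [0.215, 0.65, 0.702, -0.196]
force: [1.3, 1.4, -0.2]
opening: 85.2
```

Run:
```python
from h import *
now()
save('wrist','wrist3')
```

```text
t 13.22 tcp [439.1 246.5 291.7] xang 94.27 z [ 0.0479 -0.5548 -0.8306] open 85.2 F [ 1.3  1.4 -0.2] M [0.37 0.   0.01] q [ 0.796  0.43   1.61  -0.436  1.519  0.837]
```

View pics/wrist3.png

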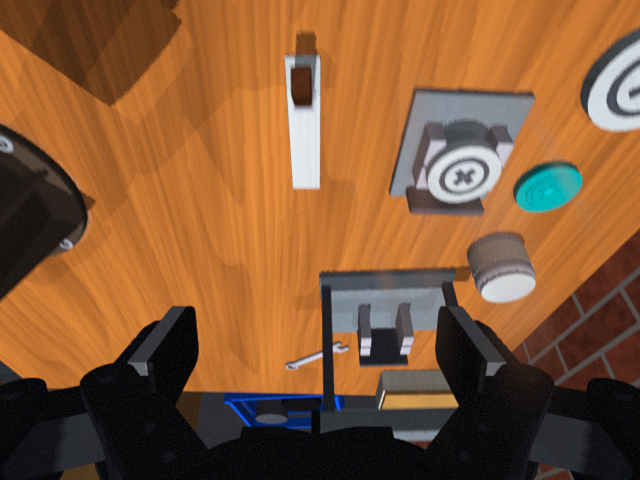

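Run:
```python
from h import *
p,d,c=load("wrist3")
for n,(x0,x1,y0,y1,f) in {"c_pad":(270,340,30,200,4),"c_rack":(380,545,75,225,5),"c_stand":(310,470,260,410,5)}.items():
    cv2.imwrite(f"pics/{n}.png",cv2.resize(p[y0:y1,x0:x1],None,fx=min(f,600/(y1-y0)),fy=min(f,600/(y1-y0)),interpolation=cv2.INTER_CUBIC)[:,:,::-1])
    print(n,min(f,600/(y1-y0)))
```

```text
c_pad 3.5294117647058822
c_rack 4.0
c_stand 4.0
```

View pics/c_pad.png

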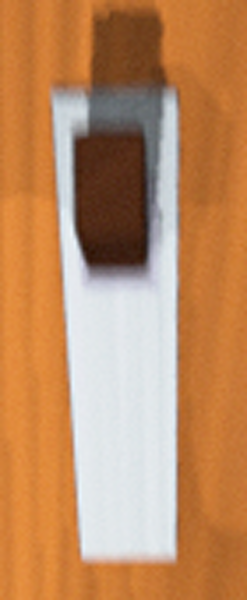

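View pics/c_rack.png

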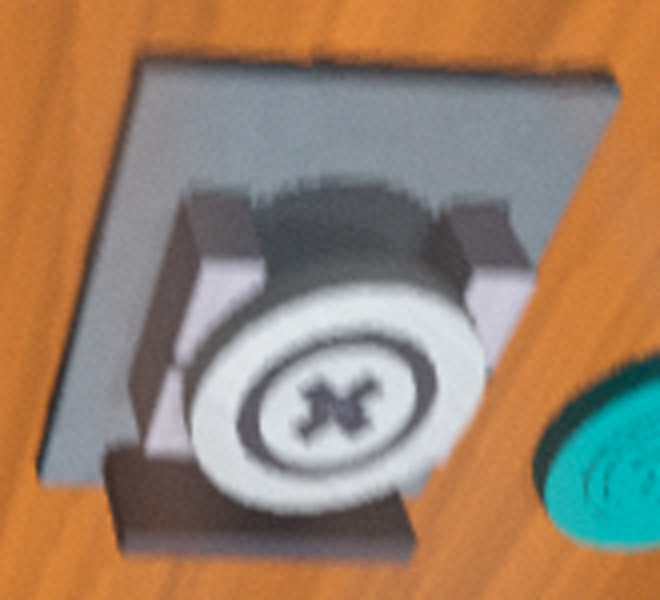

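View pics/c_stand.png

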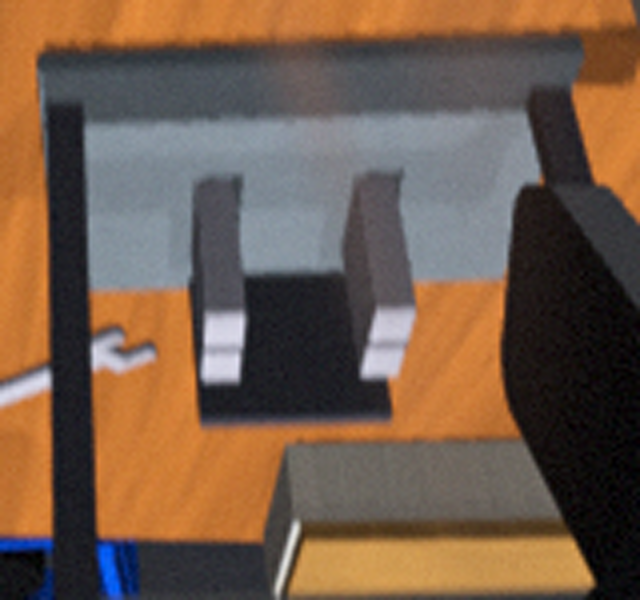

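Run:
```python
from h import *
p,d,c=load("wrist3")
def px(off,f,pts): return np.array([[off[0]+(x+.5)/f-.5,off[1]+(y+.5)/f-.5] for x,y in pts])
W=onz(c,px((270,30),3.5294,[(52,90),(178,88),(80,558),(175,558)]),5);print("pad",W.round(1))
b=(W[0]+W[1])/2;t=(W[2]+W[3])/2;v=(t-b)/np.linalg.norm(t-b);print("len",np.linalg.norm(t-b),"w",np.linalg.norm(W[0]-W[1]),np.linalg.norm(W[2]-W[3]),"head",np.degrees(np.arctan2(v[1],v[0])),"tip",t,"grip",t-168.6*v, b-(-6.4)*v)
W=onz(c,px((380,75),4,[(200,262),(265,260),(145,453),(190,455),(470,268),(535,268)]),45);print("rackrails",W.round(1))
W=onz(c,px((380,75),4,[(178,360)]),45);print("rack mark L outer",W.round(1))
W=onz(c,px((380,75),4,[(140,62),(615,80),(42,478)]),12);print("rack base",W.round(1))
g=p[75:225,380:545];hs=cv2.cvtColor(p,cv2.COLOR_RGB2HSV)
m=((hs[...,1]<40)&(hs[...,2]>165)).astype(np.uint8);mm=np.zeros_like(m);mm[140:207,424:503]=m[140:207,424:503]
cs,_=cv2.findContours(mm,cv2.RETR_EXTERNAL,cv2.CHAIN_APPROX_NONE);k=max(cs,key=cv2.contourArea);
e=cv2.fitEllipse(cv2.convexHull(k));print(e)
w=onz(c,k[:,0],59)[:,:2].astype(np.float32);print("die circ",cv2.minEnclosingCircle(w), "mark", onz(c,[[464.3,177]],60))
W=onz(c,px((310,260),4,[(205,312),(244,310),(204,347),(241,347),(202,383),(239,383),(373,307),(414,305),(368,344),(407,344),(361,377),(398,378)]),80).reshape(2,3,2,3);print("stand",W.round(1))
print("mid",W[:,1].reshape(-1,3).mean(0)," all", W.reshape(-1,3).mean(0)); v=(W[:,2]-W[:,0]).reshape(-1,3).mean(0);print("head",np.degrees(np.arctan2(v[1],v[0])),np.linalg.norm(v))
cr=(W[1,1].mean(0)-W[0,1].mean(0));print("cross",np.degrees(np.arctan2(cr[1],cr[0])),np.linalg.norm(cr),"exp 74")
# top
p,d,c=load("top0")
print("top stand marks",onz(c,[[210+628.5/3-.33,140+222.5/3-.33],[210+645/3-.33,140+302/3-.33]],80).round(1))
print("top rack marks: R",onz(c,[[210+188/3-.33,140+225/3-.33],[210+190/3-.33,140+315/3-.33]],45).round(1))
```

```text
pad [[412.  214.3   5. ]
 [446.9 217.5   5. ]
 [425.4  39.4   5. ]
 [460.7  41.9   5. ]]
len 175.78745381072287 w 35.08094784987689 35.412486943458966 head -85.56198410846321 tip [443.07303602  40.66194827   5.        ] grip [430.02667391 208.756423     5.        ] [429.9657403  209.54151574   5.        ]
rackrails [[568.  154.5  45. ]
 [584.9 156.4  45. ]
 [571.6  86.7  45. ]
 [585.1  86.8  45. ]
 [640.1 157.9  45. ]
 [657.4 159.2  45. ]]
rack mark L outer [[571.5 121.8  45. ]]
rack base [[547.4 191.3  12. ]
 [673.  195.6  12. ]
 [554.1  43.9  12. ]]
((465.75244140625, 172.2315673828125), (51.56076431274414, 89.03187561035156), 67.45771789550781)
die circ ((613.730712890625, 125.48372650146484), 46.451114654541016) mark [[614.60591434 119.85764511  60.        ]]
stand [[[[ 555.1 -232.1   80. ]
   [ 571.6 -229.2   80. ]]

  [[ 560.2 -266.2   80. ]
   [ 576.8 -265.1   80. ]]

  [[ 565.4 -303.9   80. ]
   [ 582.7 -302.8   80. ]]]


 [[[ 626.7 -222.7   80. ]
   [ 643.9 -219.6   80. ]]

  [[ 633.1 -258.3   80. ]
   [ 650.6 -257.1   80. ]]

  [[ 638.2 -292.6   80. ]
   [ 655.6 -292.6   80. ]]]]
mid [ 605.19399911 -261.66046925   80.        ]  all [ 604.99766485 -261.8497032    80.        ]
head -81.19504392954343 72.94054731005095
cross 6.140090609890354 73.77426143522105 exp 74
top stand marks [[ 640.6 -266.4   80. ]
 [ 571.  -276.6   80. ]]
top rack marks: R [[655.4 114.8  45. ]
 [575.  113.7  45. ]]
```

Run:
```python
from h import *
now()
p,d,c=save('wrist','wrist4')
for n,(x0,x1,y0,y1) in {"d_pad":(270,340,30,200),"d_rack":(380,545,75,225),"d_stand":(310,470,260,410)}.items():
    f=min(4,600/(y1-y0))
    cv2.imwrite(f"pics/{n}.png",cv2.resize(p[y0:y1,x0:x1],None,fx=f,fy=f,interpolation=cv2.INTER_CUBIC)[:,:,::-1])
now()
```

```text
t 13.27 tcp [436.4 250.4 287.1] xang 94.54 z [ 0.0452 -0.5551 -0.8306] open 85.8 F [-5.5  3.4 -5.1] M [ 0.4   0.14 -0.03] q [ 0.803  0.437  1.611 -0.432  1.516  0.841]
t 13.32 tcp [437.7 248.1 289.1] xang 94.63 z [ 0.0461 -0.5563 -0.8297] open 85.4 F [ 0.3 -1.2 -0.5] M [0.26 0.01 0.  ] q [ 0.8    0.435  1.611 -0.435  1.518  0.836]
```

View pics/d_pad.png

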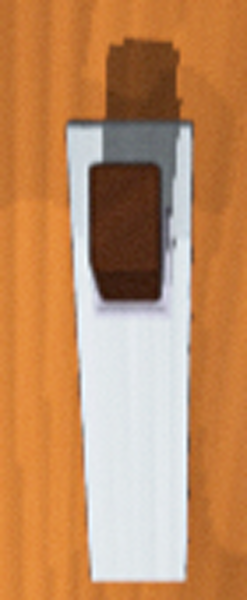

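View pics/d_rack.png

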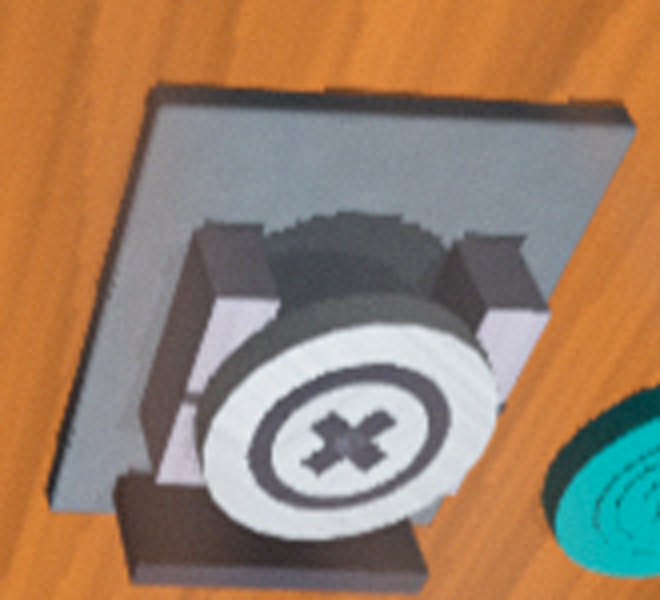

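View pics/d_stand.png

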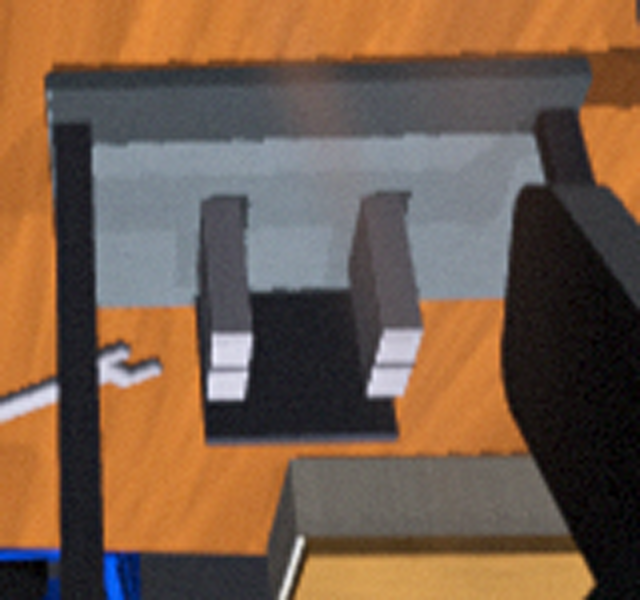

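Run:
```python
from h import *
p,d,c=load("wrist4")
def px(off,f,pts): return np.array([[off[0]+(x+.5)/f-.5,off[1]+(y+.5)/f-.5] for x,y in pts])
W=onz(c,px((270,30),3.5294,[(68,124),(190,124),(92,580),(186,580)]),5);print("pad",W.round(1))
b=(W[0]+W[1])/2;t=(W[2]+W[3])/2;v=(t-b)/np.linalg.norm(t-b);print("len",np.linalg.norm(t-b),"head",np.degrees(np.arctan2(v[1],v[0])),"tip",t,"grip",t-168.6*v)
W=onz(c,px((380,75),4,[(218,298),(279,298),(157,482),(203,485),(490,308),(548,310),(192,395)]),45);print("rackrails",W.round(1))
W=onz(c,px((380,75),4,[(349,443),(200,440),(498,420)]),59);print("die mark",W.round(1))
W=onz(c,px((310,260),4,[(213,330),(252,331),(211,368),(249,368),(207,399),(246,398),(385,328),(422,328),(376,365),(415,366),(368,395),(407,396)]),80).reshape(2,3,2,3);print("stand",W.round(1).tolist())
print("mid",W[:,1].reshape(-1,3).mean(0)," all", W.reshape(-1,3).mean(0)); v=(W[:,2]-W[:,0]).reshape(-1,3).mean(0);print("head",np.degrees(np.arctan2(v[1],v[0])),np.linalg.norm(v))
# depth check
for uv in [(464,185),(300,150),(298,180)]: print(dep(c,uv,d[uv[1],uv[0]]))
p,d,c=load("side0")
print("side: die", onz(c,[[210+363/4,170+393/3.4]],59), "pad tip?",onz(c,[[210+574/4,170+409/3.4],[210+619/4,170+409/3.4]],5))
print("stand marks side",onz(c,[[210+387/4,170+172/3.4],[210+471/4,170+173/3.4]],80))
```

```text
pad [[412.9 211.    5. ]
 [447.  213.8   5. ]
 [426.7  36.6   5. ]
 [461.8  39.4   5. ]]
len 174.97478509808434 head -85.32227193303616 tip [444.24036259  38.00646097   5.        ] grip [430.49084865 206.04488178   5.        ]
rackrails [[570.4 151.4  45. ]
 [586.6 152.7  45. ]
 [572.6  84.2  45. ]
 [586.6  84.1  45. ]
 [644.  153.9  45. ]
 [659.7 154.5  45. ]
 [573.3 118.   45. ]]
die mark [[616.  116.   59. ]
 [574.2 113.8  59. ]
 [653.7 127.4  59. ]]
stand [[[[556.6, -234.8, 80.0], [573.6, -234.4, 80.0]], [[562.1, -272.6, 80.0], [579.2, -271.3, 80.0]], [[565.8, -306.1, 80.0], [583.8, -303.5, 80.0]]], [[[630.5, -227.1, 80.0], [646.5, -225.9, 80.0]], [[635.7, -263.8, 80.0], [653.5, -263.5, 80.0]], [[639.9, -295.9, 80.0], [658.3, -295.6, 80.0]]]]
mid [ 607.63247125 -267.81971545   80.        ]  all [ 607.13898911 -266.20723376   80.        ]
head -81.73656977490451 70.45125390158486
[[612.11033384 116.97756709  59.80111957]]
[[428.89471245 107.89545056   4.34102001]]
[[428.61583468  61.8427089    5.67720995]]
side: die [[611.82040586 126.3898813   59.        ]] pad tip? [[456.33414649  49.7821398    5.        ]
 [421.67852841  44.98256372   5.        ]]
stand marks side [[ 638.62083582 -247.04166521   80.        ]
 [ 566.07121448 -255.53285183   80.        ]]
```

Run:
```python
from h import *
now()
plan([427,249.5,125],0,None)
```

```text
t 13.32 tcp [437.7 248.1 289.1] xang 94.63 z [ 0.0461 -0.5563 -0.8297] open 85.4 F [ 0.3 -1.2 -0.5] M [0.26 0.01 0.  ] q [ 0.8    0.435  1.611 -0.435  1.518  0.836]
[[0, 0.125, -0.014, 0.18, 0.0], [0, 0.125, -0.014, 0.18, 0.0], [0, 0.124, -0.014, 0.18, 0.0], [0, 0.125, -0.014, 0.179, 0.0], [0, 0.124, -0.015, 0.18, 0.0]]
end [427.  249.4 125. ] 94.63
```

Request:
apply_moves --pt "0 0.125 -0.014 0.18 0" --pt "0 0.125 -0.014 0.18 0" --pt "0 0.125 -0.014 0.18 0" --pt "0 0.125 -0.014 0.18 0" --pt "0 0.125 -0.014 0.18 0"

```text
clock: 13.73
tcp_pos: [430.5, 247.1, 127.3]
tcp_rot: [0.215, 0.65, 0.702, -0.195]
force: [0.3, 0.5, 1.2]
opening: 85.6
```

Request:
apply_moves --pt "0 0 0 0 0" --pt "0 0 0 0 0" --pt "0 0 0 0 0"

```text
clock: 13.98
tcp_pos: [431.3, 248.1, 129.2]
tcp_rot: [0.215, 0.65, 0.702, -0.195]
force: [-0.1, 0.0, 0.2]
opening: 85.6
```

Run:
```python
from h import *
now()
save('wrist','wrist5')
save('top','top5')
```

```text
t 13.98 tcp [431.3 248.1 129.2] xang 94.29 z [ 0.0487 -0.5544 -0.8309] open 85.6 F [-0.1  0.   0.2] M [0.23 0.06 0.05] q [ 0.807  0.605  1.764 -0.461  1.225  0.989]
```

View pics/wrist5.png

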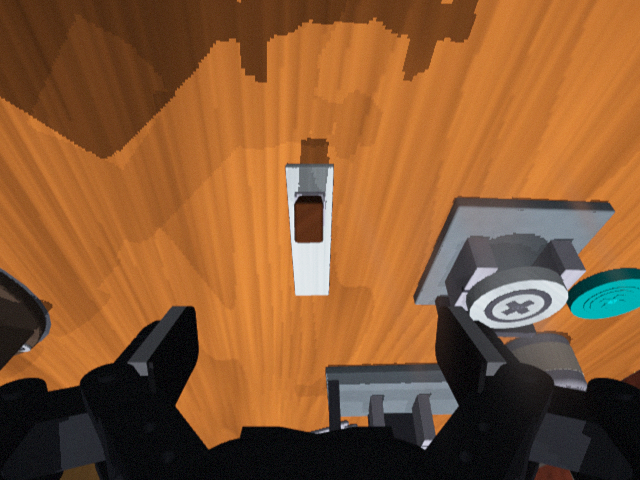

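Run:
```python
from h import *
p,d,c=load("wrist5")
hs=cv2.cvtColor(p,cv2.COLOR_RGB2HSV)
def chk(n,uv,z): print(n,onz(c,uv,z).round(1).tolist())
m=((hs[...,1]<60)&(hs[...,2]>110)).astype(np.uint8);mm=np.zeros_like(m);mm[155:305,275:345]=m[155:305,275:345]
ys,xs=np.nonzero(mm);print(xs.min(),xs.max(),ys.min(),ys.max())
def row(y): x=np.nonzero(mm[y])[0];return x.min()-.5+0,x.max()+.5
L=[];Rr=[]
for y in [178,185,190,250,260,270,280,290]:
    a,b=row(y);w=onz(c,[[a,y],[b,y]],5);L.append((w[0]+w[1])/2);print(y,a,b,np.linalg.norm(w[0]-w[1]).round(1),L[-1].round(1))
L=np.array(L);v=L[-1]-L[0];print("head",np.degrees(np.arctan2(v[1],v[0])))
chk("tipedge",[[312,ys.max()+.5]],5);chk("back",[[310,ys.min()-.5]],5)
# handle end face
hm=((hs[...,2]<110)&(hs[...,0]<15)&(hs[...,1]>120)).astype(np.uint8);q=np.zeros_like(hm);q[190:250,285:330]=hm[190:250,285:330]
ys,xs=np.nonzero(q);print("handle px",xs.min(),xs.max(),ys.min(),ys.max())
cv2.imwrite("pics/e_rack.png",cv2.resize(p[190:345,405:640],None,fx=3.4,fy=3.4,interpolation=cv2.INTER_CUBIC)[:,:,::-1])
```

```text
286 333 166 295
178 285.5 332.5 35.5 [430.6 201.7   5. ]
185 286.5 332.5 35.3 [431.4 194.7   5. ]
190 286.5 332.5 35.8 [431.8 189.5   5. ]
250 291.5 329.5 34.9 [437.6 115.    5. ]
260 292.5 329.5 35.1 [439.1  99.9   5. ]
270 292.5 329.5 36.2 [440.2  83.8   5. ]
280 293.5 328.5 35.4 [441.3  66.6   5. ]
290 294.5 328.5 35.6 [443.1  48.2   5. ]
head -85.332582412792
tipedge [[444.4, 37.6, 5.0]]
back [[430.5, 213.7, 5.0]]
handle px 295 322 196 241
```

View pics/e_rack.png

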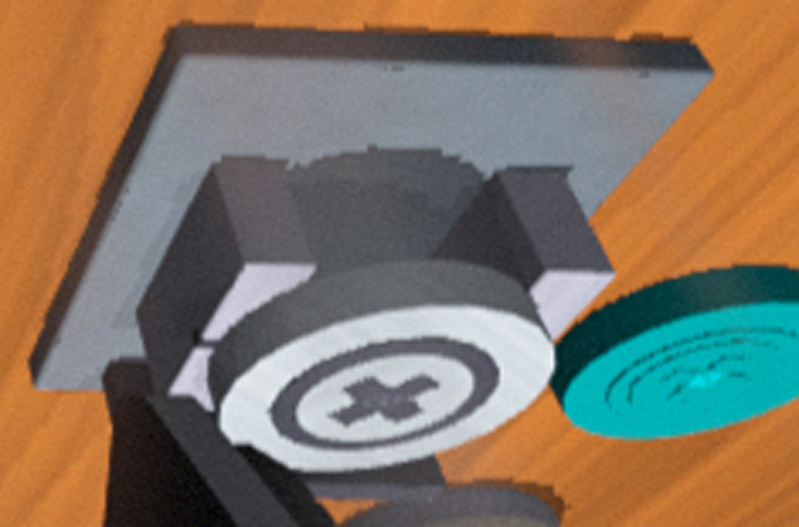

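Run:
```python
from h import *
p,d,c=load("wrist5")
def px(off,f,pts): return np.array([[off[0]+(x+.5)/f-.5,off[1]+(y+.5)/f-.5] for x,y in pts])
print(onz(c,px((405,190),3.4,[(245,265),(318,265),(545,270),(612,272),(203,343)]),45).round(1))
print("die",onz(c,px((405,190),3.4,[(383,398)]),59.5).round(1))
now()
plan([431.3,194.5,34.5],0,None,vmax=24)
```

```text
[[569.7 151.7  45. ]
 [587.1 152.9  45. ]
 [642.4 154.8  45. ]
 [659.  155.1  45. ]
 [571.9 118.   45. ]]
die [[614.8 118.1  59.5]]
t 14.08 tcp [431.6 248.7 129.2] xang 94.25 z [ 0.0495 -0.5532 -0.8315] open 85.2 F [0.1 0.1 0.3] M [ 0.28  0.04 -0.01] q [ 0.808  0.604  1.764 -0.461  1.224  0.99 ]
[[0, 0.01, -0.007, 0.145, 0.0], [0, 0.01, -0.007, 0.145, 0.0], [0, 0.01, -0.007, 0.145, 0.0], [0, 0.011, -0.007, 0.145, 0.0], [0, 0.01, -0.007, 0.145, 0.0]]
end [431.3 194.5  34.5] 94.25
```

Request:
apply_moves --pt "0 0.01 -0.007 0.145 0" --pt "0 0.01 -0.007 0.145 0" --pt "0 0.01 -0.007 0.145 0" --pt "0 0.01 -0.007 0.145 0" --pt "0 0.01 -0.007 0.145 0" --force 60

```text
clock: 14.5
tcp_pos: [431.1, 193.9, 33.2]
tcp_rot: [0.215, 0.65, 0.702, -0.195]
force: [-0.2, 0.1, 1.1]
opening: 85.3
```

Request:
apply_moves --pt "0 0 0 0 0" --pt "0 0 0 0 0"

```text
clock: 14.67
tcp_pos: [430.4, 193.6, 33.4]
tcp_rot: [0.215, 0.65, 0.702, -0.196]
force: [0.2, 0.5, 0.2]
opening: 85.7
```

Run:
```python
from h import *
now()
save('wrist','wrist6')
```

```text
t 14.67 tcp [430.4 193.6  33.4] xang 94.32 z [ 0.0475 -0.555  -0.8305] open 85.7 F [0.2 0.5 0.2] M [ 0.28 -0.01 -0.04] q [ 0.744  0.708  1.9   -0.552  0.999  1.08 ]
```

View pics/wrist6.png

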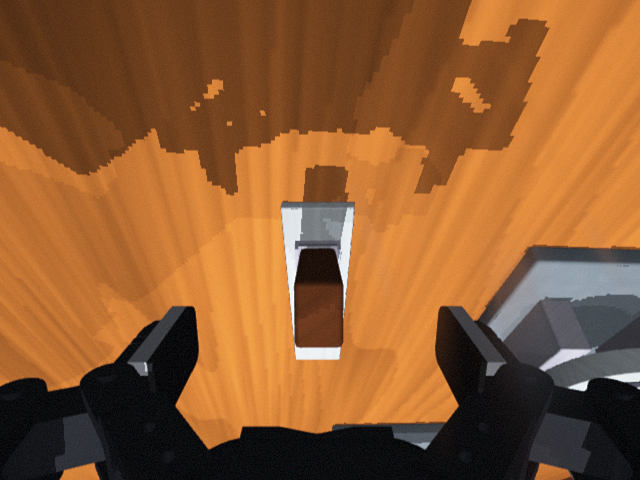

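The handle at (319,300) lies centred between the fingers. I'll close on it now.

Request:
apply_moves --pt "1 0 0 0 0" --pt "1 0 0 0 0" --pt "1 0 0 0 0" --pt "1 0 0 0 0" --pt "1 0 0 0 0" --force 90

```text
clock: 15.13
tcp_pos: [430.1, 194.0, 32.7]
tcp_rot: [0.215, 0.65, 0.702, -0.196]
force: [0.1, -0.3, -0.1]
opening: 25.4
```

Request:
apply_moves --pt "1 0 0 0 0" --pt "1 0 0 0 0" --pt "1 0 0 0 0" --force 90

```text
clock: 15.38
tcp_pos: [430.3, 194.0, 32.7]
tcp_rot: [0.215, 0.65, 0.702, -0.196]
force: [0.7, 2.9, 7.4]
opening: 15.0
```

Run:
```python
from h import *
now()
save('wrist','wrist7')
```

```text
t 15.38 tcp [430.3 194.   32.7] xang 94.37 z [ 0.0483 -0.5546 -0.8307] open 15.0 F [0.7 2.9 7.4] M [0.02 0.13 0.02] q [ 0.745  0.709  1.9   -0.552  0.997  1.081]
```

View pics/wrist7.png

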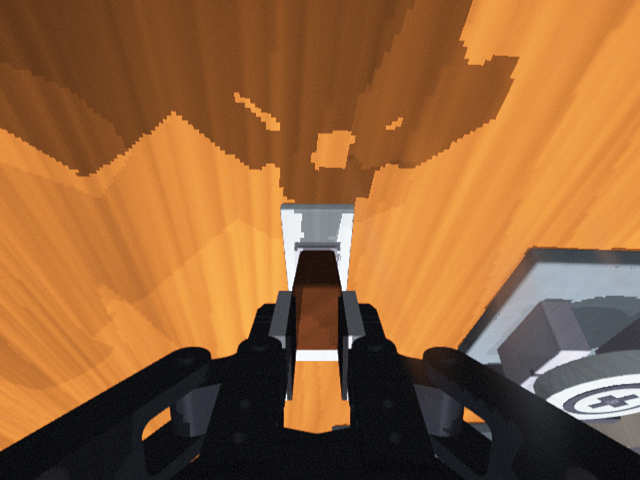

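Request:
apply_moves --pt "1 -0.055 0 -0.083 0" --pt "1 -0.075 0.001 -0.11 0" --pt "1 -0.075 0.001 -0.11 0" --pt "1 0 0 0 0" --force 110

```text
clock: 15.77
tcp_pos: [431.1, 194.3, 90.7]
tcp_rot: [0.215, 0.65, 0.702, -0.194]
force: [2.1, 1.3, -0.2]
opening: 14.5
```

Run:
```python
from h import *
now()
save('wrist','wrist8');p,d,c=save('side','side8')
cv2.imwrite("pics/side8c.png",cv2.resize(p[240:360,280:440],None,fx=5,fy=5,interpolation=cv2.INTER_CUBIC)[:,:,::-1])
```

```text
t 15.77 tcp [431.1 194.3  90.7] xang 94.26 z [ 0.0499 -0.5531 -0.8316] open 14.5 F [ 2.1  1.3 -0.2] M [0.51 0.01 0.04] q [ 0.744  0.617  1.881 -0.52   1.09   1.017]
```

View pics/wrist8.png

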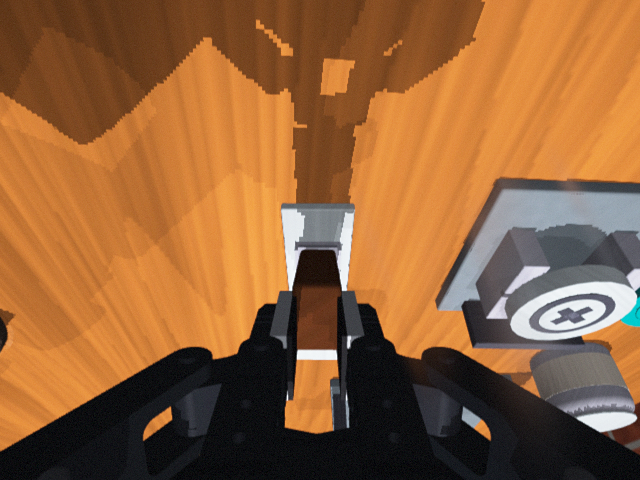

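View pics/side8c.png

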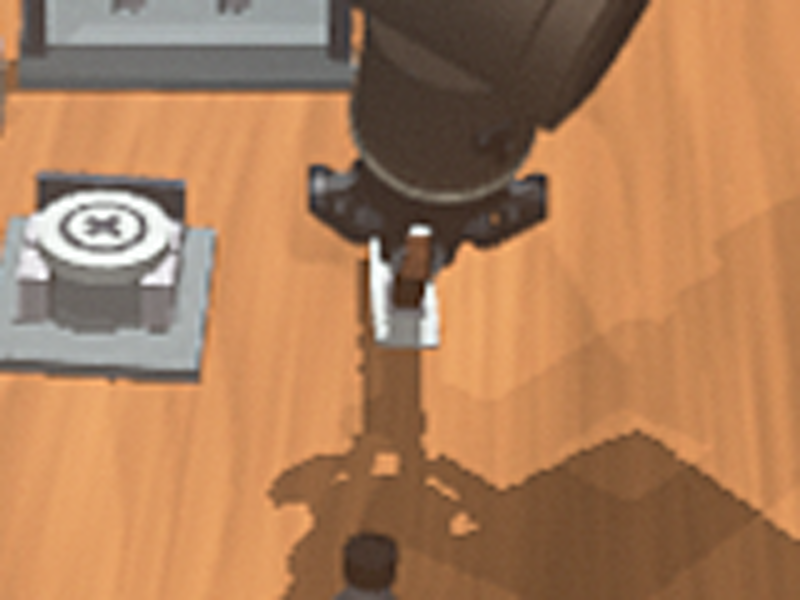

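Run:
```python
from h import *
s,p,r=st();P,A=p,r
for w in [(440,200,155),(593.8,364.2,155),(593.8,364.2,62.7)]:
    P,A=plan(w,1,None,P=P,A=A,vmax=37)
```

```text
[[1, -0.109, 0.035, -0.195, 0.0], [1, -0.108, 0.035, -0.195, 0.0]]
end [440. 200. 155.] 94.31
[[1, 0.12, 0.158, -0.079, 0.0], [1, 0.121, 0.158, -0.08, 0.0], [1, 0.12, 0.158, -0.079, 0.0], [1, 0.121, 0.159, -0.08, 0.0], [1, 0.12, 0.158, -0.079, 0.0]]
[[1, 0.121, 0.159, -0.08, 0.0], [1, 0.12, 0.158, -0.079, 0.0]]
end [593.8 364.2 155. ] 94.31
[[1, 0.114, -0.001, 0.17, 0.0], [1, 0.114, -0.001, 0.171, 0.0], [1, 0.114, -0.001, 0.17, 0.0]]
end [593.8 364.2  62.7] 94.31
```

Request:
apply_moves --pt "1 -0.108 0.035 -0.195 0" --pt "1 -0.108 0.035 -0.195 0" --pt "1 0.12 0.158 -0.08 0" --pt "1 0.12 0.158 -0.08 0" --pt "1 0.12 0.158 -0.08 0"

```text
clock: 16.28
tcp_pos: [506.1, 271.0, 154.4]
tcp_rot: [0.215, 0.65, 0.702, -0.196]
force: [0.8, 1.0, -0.5]
opening: 14.4
```

Request:
apply_moves --pt "1 0.12 0.158 -0.08 0" --pt "1 0.12 0.158 -0.08 0" --pt "1 0.12 0.158 -0.08 0" --pt "1 0.12 0.158 -0.08 0" --pt "1 0 0 0 0"

```text
clock: 16.7
tcp_pos: [596.1, 367.1, 152.2]
tcp_rot: [0.215, 0.649, 0.703, -0.195]
force: [0.7, -0.2, -0.7]
opening: 14.7
```

Request:
apply_moves --pt "1 0.08 0 0.12 0" --pt "1 0.08 0 0.12 0" --pt "1 0.05 0 0.08 0" --pt "1 0 0 0 0"

```text
clock: 17.03
tcp_pos: [591.6, 361.7, 92.8]
tcp_rot: [0.215, 0.649, 0.702, -0.199]
force: [-0.2, -0.4, -1.8]
opening: 14.6
```

Run:
```python
from h import *
now()
save('wrist','wrist9');p,d,c=save('side','side9')
```

```text
t 17.03 tcp [591.6 361.7  92.8] xang 94.56 z [ 0.0435 -0.5582 -0.8286] open 14.6 F [-0.2 -0.4 -1.8] M [ 0.41  0.01 -0.06] q [ 0.762  0.886  1.247 -0.454  1.428  0.845]
```

View pics/wrist9.png

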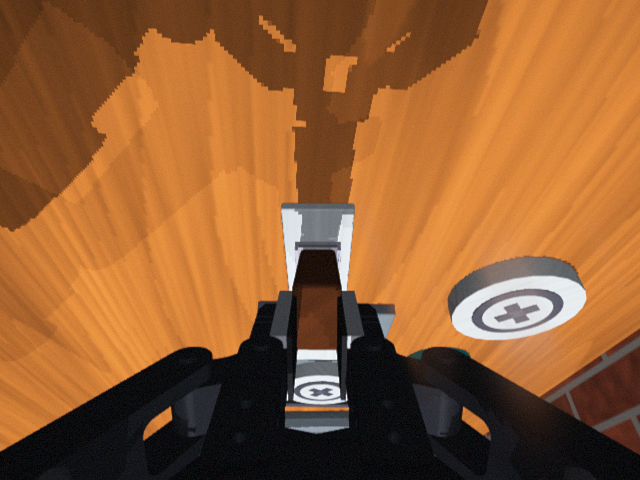

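View pics/side9.png

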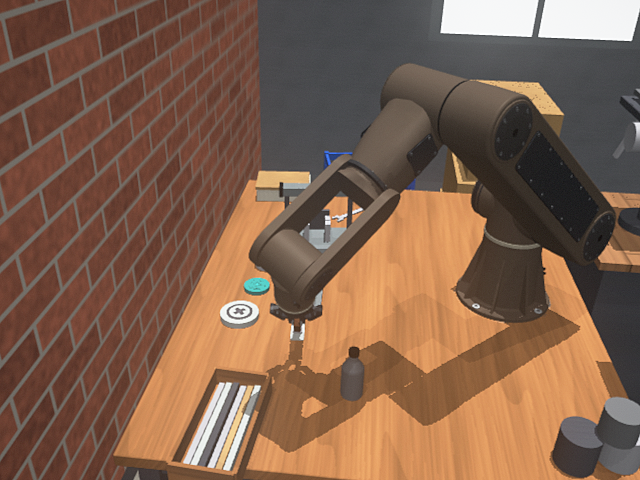

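Run:
```python
from h import *
s,p,r=st();now();P,A=p,r
P,A=plan((593.5,361,63),1,None,P=P,A=A,vmax=12)
P,A=plan((604,234.6,63),1,None,P=P,A=A,vmax=22)
```

```text
t 17.13 tcp [593.1 362.9  96.5] xang 94.42 z [ 0.0466 -0.556  -0.8299] open 14.7 F [ 0.2  0.3 -0.2] M [0.45 0.12 0.  ] q [ 0.762  0.883  1.243 -0.454  1.43   0.844]
[[1, 0.038, 0.0, 0.064, 0.0], [1, 0.038, 0.0, 0.064, 0.0], [1, 0.038, 0.001, 0.064, 0.0]]
end [593.5 361.1  63. ] 94.42
[[1, -0.117, 0.001, 0.079, 0.0], [1, -0.117, 0.0, 0.079, 0.0], [1, -0.117, 0.001, 0.079, 0.0], [1, -0.117, 0.0, 0.078, 0.0], [1, -0.117, 0.001, 0.079, 0.0]]
[[1, -0.117, 0.0, 0.078, 0.0]]
end [604.  234.6  63. ] 94.42
```

Request:
apply_moves --pt "1 0.038 0.001 0.064 0" --pt "1 0.038 0.001 0.064 0" --pt "1 0.038 0.001 0.064 0" --pt "1 0 0 0 0"

```text
clock: 17.47
tcp_pos: [593.2, 360.7, 60.8]
tcp_rot: [0.215, 0.649, 0.702, -0.197]
force: [-0.6, -0.6, -1.6]
opening: 14.7
```

Run:
```python
from h import *
s,p,r=st();now();P,A=p,r
P,A=plan((604,234.6,63),1,None,P=P,A=A,vmax=22)
```

```text
t 17.47 tcp [593.2 360.7  60.8] xang 94.46 z [ 0.0456 -0.5564 -0.8297] open 14.7 F [-0.6 -0.6 -1.6] M [ 0.45  0.04 -0.02] q [ 0.759  0.919  1.261 -0.459  1.382  0.866]
[[1, -0.118, 0.001, 0.076, 0.0], [1, -0.118, 0.001, 0.077, 0.0], [1, -0.118, 0.001, 0.076, 0.0], [1, -0.118, 0.001, 0.077, 0.0], [1, -0.118, 0.001, 0.076, 0.0]]
[[1, -0.118, 0.0, 0.077, 0.0]]
end [604.  234.6  63. ] 94.46
```

Request:
apply_moves --pt "1 -0.117 0.001 0.078 0" --pt "1 -0.117 0.001 0.078 0" --pt "1 -0.117 0.001 0.078 0" --pt "1 -0.117 0.001 0.078 0" --pt "1 0 0 0 0"

```text
clock: 17.88
tcp_pos: [601.5, 273.7, 63.9]
tcp_rot: [0.215, 0.65, 0.702, -0.197]
force: [0.5, 0.6, -1.0]
opening: 14.9
```

Run:
```python
from h import *
now()
save('wrist','wrist10')
s,p,r=st()
plan((604,234.6,63),1,None,vmax=22)
```

```text
t 17.88 tcp [601.5 273.7  63.9] xang 94.29 z [ 0.0455 -0.5567 -0.8295] open 14.9 F [ 0.5  0.6 -1. ] M [0.45 0.05 0.  ] q [ 0.67   0.848  1.421 -0.508  1.271  0.846]
[[1, -0.112, -0.002, 0.079, 0.0], [1, -0.112, -0.003, 0.079, 0.0]]
end [603.9 234.5  63. ] 94.28
```

View pics/wrist10.png

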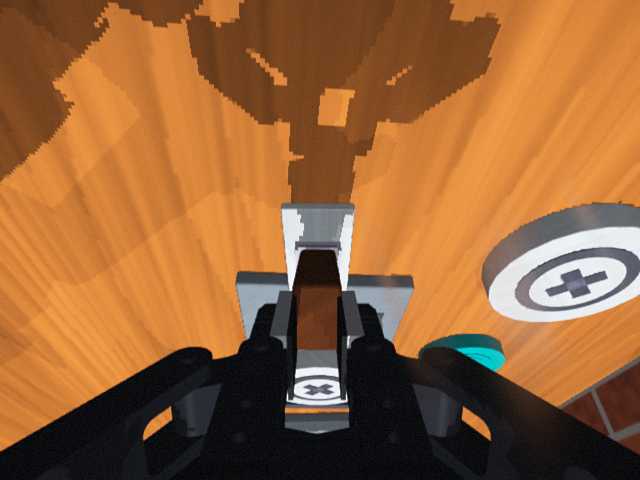

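Request:
apply_moves --pt "1 -0.112 -0.001 0.077 0" --pt "1 -0.112 -0.001 0.077 0" --pt "1 0 0 0 0" --pt "1 0 0 0 0"

```text
clock: 18.27
tcp_pos: [604.5, 236.8, 63.2]
tcp_rot: [0.215, 0.65, 0.702, -0.196]
force: [0.9, 0.6, -1.1]
opening: 14.4
```

Run:
```python
from h import *
now()
p,d,c=save('wrist','wrist11')
cv2.imwrite("pics/w11c.png",cv2.resize(p[330:440,250:400],None,fx=5,fy=5,interpolation=cv2.INTER_CUBIC)[:,:,::-1])
```

```text
t 18.27 tcp [604.5 236.8  63.2] xang 94.32 z [ 0.0472 -0.5548 -0.8306] open 14.4 F [ 0.9  0.6 -1.1] M [0.44 0.04 0.02] q [ 0.628  0.822  1.484 -0.532  1.22   0.836]
```

View pics/w11c.png

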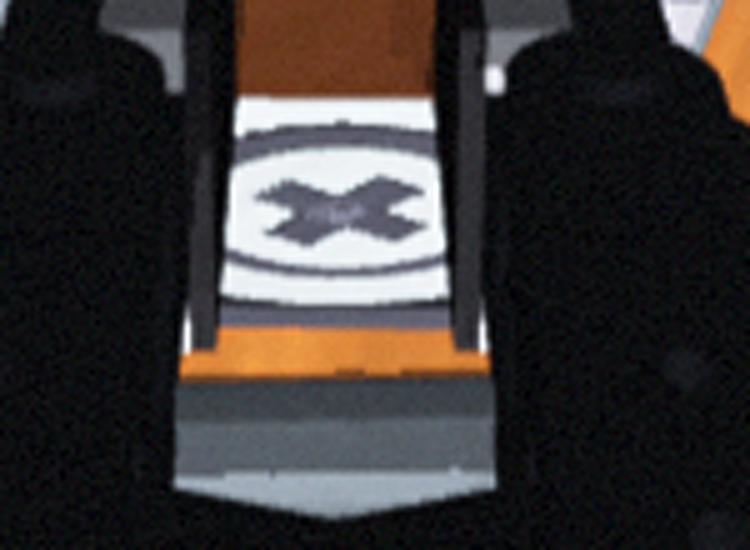

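Run:
```python
from h import *
p,d,c=load("wrist11")
print(onz(c,[[318,372],[318,330+305.5/5-.5],[318,330+122/5-.5],[318,330+273/5-.5]],59.5).round(1))
now();plan((604.5,234.6,63),1,None)
s,p,r=st();print((r.T@[0,0,1]).round(3))
```

```text
[[615.4 117.3  59.5]
 [618.4  80.9  59.5]
 [613.  147.   59.5]
 [617.3  94.4  59.5]]
t 18.32 tcp [604.6 237.6  63.2] xang 94.34 z [ 0.0478 -0.5545 -0.8308] open 14.9 F [ 0.1  1.2 -1.1] M [0.48 0.07 0.01] q [ 0.629  0.822  1.483 -0.532  1.22   0.836]
[[1, -0.016, -0.002, 0.012, 0.0]]
end [604.6 234.6  63.1] 94.34
[-0.556  0.005 -0.831]
```

Request:
apply_moves --pt "1 -0.018 -0.001 0.013 0" --pt "1 0 0 0 0" --pt "1 -0.018 0 -0.028 0" --pt "1 -0.009 0 -0.014 0" --pt "1 -0.009 0 -0.014 0" --force 120

```text
clock: 18.73
tcp_pos: [604.6, 234.2, 73.5]
tcp_rot: [0.215, 0.65, 0.702, -0.196]
force: [0.0, -0.7, -1.8]
opening: 14.0
```

Request:
apply_moves --pt "1 -0.007 0 -0.011 0" --pt "1 -0.007 0 -0.011 0" --pt "1 -0.007 0 -0.011 0" --pt "1 -0.011 0 -0.017 0" --pt "1 0 0 0 0"

```text
clock: 19.15
tcp_pos: [604.6, 234.1, 82.5]
tcp_rot: [0.215, 0.65, 0.702, -0.196]
force: [0.7, -0.0, -1.9]
opening: 13.8
```

Run:
```python
from h import *
now()
p,d,c=save('wrist','wrist12')
cv2.imwrite("pics/w12c.png",cv2.resize(p[330:440,250:400],None,fx=5,fy=5,interpolation=cv2.INTER_CUBIC)[:,:,::-1])
```

```text
t 19.15 tcp [604.6 234.1  82.5] xang 94.35 z [ 0.048  -0.5547 -0.8307] open 13.8 F [ 0.7 -0.  -1.9] M [0.73 0.05 0.  ] q [ 0.625  0.797  1.483 -0.529  1.241  0.82 ]
```

View pics/w12c.png

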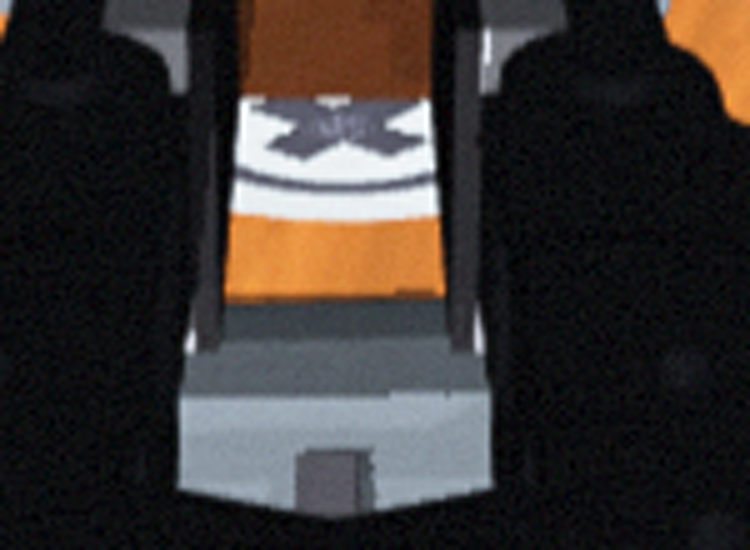

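Run:
```python
from h import *
p,d,c=load("wrist12")
uv=[[250+342/5-.4,330+123/5-.4],[250+337/5-.4,330+219/5-.4]]
for z in(59.5,64.5,69.3):print(z,onz(c,uv,z).round(1).tolist())
print(dep(c,[(312,366),(318,368)],[d[366,312],d[368,318]]).round(1))
s,p,r=st();P,A=p,r
for w in [(604.6,234.1,120)]: P,A=plan(w,1,None,P=P,A=A,vmax=12)
```

```text
59.5 [[616.9, 101.4, 59.5], [619.1, 64.1, 59.5]]
64.5 [[615.9, 112.4, 64.5], [618.1, 76.6, 64.5]]
69.3 [[615.0, 123.0, 69.3], [617.1, 88.6, 69.3]]
[[612.7  95.6  66.5]
 [617.6  91.9  66.4]]
[[1, -0.035, 0.0, -0.052, 0.0], [1, -0.035, 0.0, -0.053, 0.0], [1, -0.035, 0.001, -0.052, 0.0], [1, -0.035, 0.0, -0.053, 0.0]]
end [604.5 234.1 120. ] 94.36
```

Request:
apply_moves --pt "1 -0.015 0 -0.022 0" --pt "1 -0.03 0 -0.044 0" --pt "1 -0.044 0.001 -0.066 0" --pt "1 -0.044 0.001 -0.066 0" --pt "1 -0.03 0 -0.044 0"

```text
clock: 19.62
tcp_pos: [605.2, 234.2, 127.9]
tcp_rot: [0.215, 0.65, 0.702, -0.195]
force: [1.0, 0.7, -2.5]
opening: 14.3
```

Request:
apply_moves --pt "1 -0.013 0 -0.02 0" --pt "1 0 0 0 0" --pt "1 0 0 0 0"

```text
clock: 19.87
tcp_pos: [604.5, 234.0, 129.4]
tcp_rot: [0.215, 0.65, 0.702, -0.196]
force: [0.4, 0.1, -2.6]
opening: 13.8
```

Run:
```python
from h import *
now()
p,d,c=save('wrist','wrist13')
p,d,c=save('top','top13')
cv2.imwrite("pics/t13c.png",cv2.resize(p[150:300,200:460],None,fx=3,fy=3,interpolation=cv2.INTER_CUBIC)[:,:,::-1])
p,d,c=save('side','side13')
cv2.imwrite("pics/s13c.png",cv2.resize(p[200:350,220:380],None,fx=4,fy=4,interpolation=cv2.INTER_CUBIC)[:,:,::-1])
```

```text
t 19.87 tcp [604.5 234.  129.4] xang 94.36 z [ 0.0478 -0.5547 -0.8307] open 13.8 F [ 0.4  0.1 -2.6] M [ 0.77  0.   -0.05] q [ 0.625  0.743  1.461 -0.518  1.307  0.78 ]
```

View pics/t13c.png

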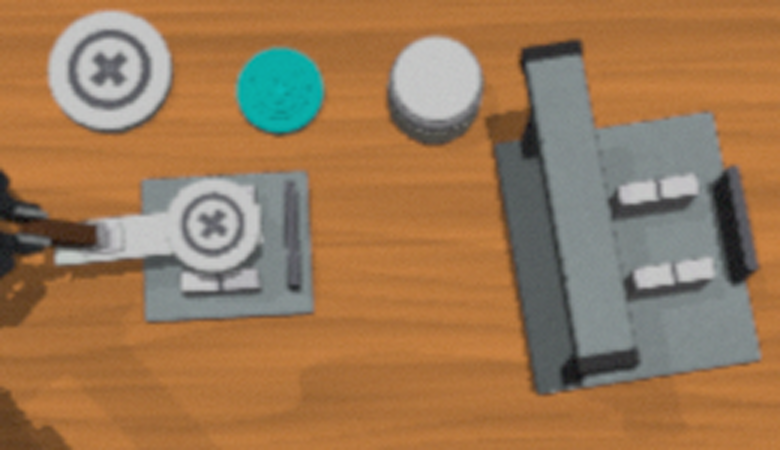

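View pics/s13c.png

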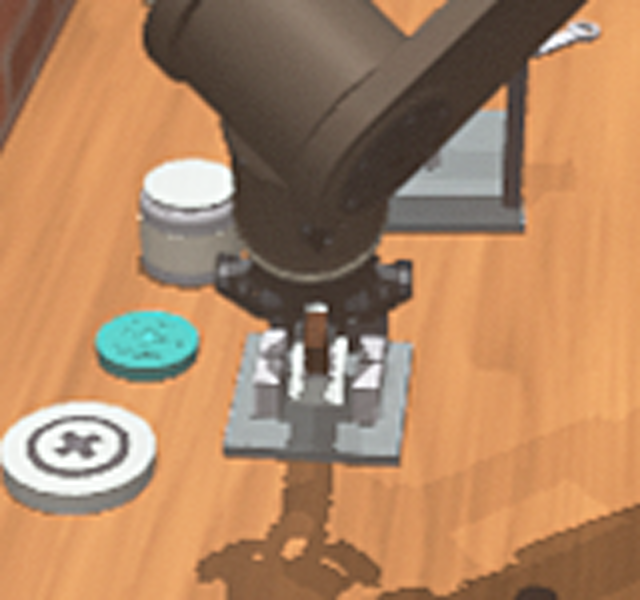

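View pics/wrist13.png

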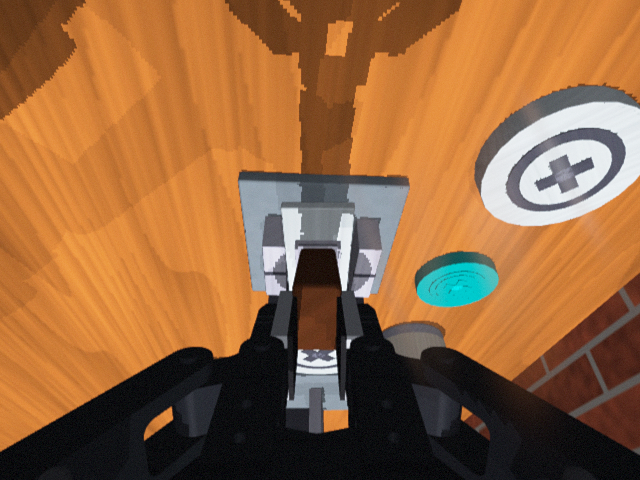

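Run:
```python
from h import *
p,d,c=load("top13")
f=lambda x,y:(200+(x+.5)/3-.5,150+(y+.5)/3-.5)
hs=cv2.cvtColor(p,cv2.COLOR_RGB2HSV)
g=cv2.cvtColor(p,cv2.COLOR_RGB2GRAY).astype(float)
# refine cross centroid: dark pixels near
u0,v0=f(213,225)
sub=g[216:234,262:280];m=(sub<150);ys,xs=np.mgrid[216:234,262:280];rr=np.hypot(xs-u0,ys-v0);m&=rr<6
print("cross",xs[m].mean(),ys[m].mean(), "guess",u0,v0)
for z in (113,115):print(z,onz(c,[[xs[m].mean(),ys[m].mean()]],z).round(1))
print("depth die",np.median(d[220:230,266:276]),dep(c,[(271,225)],[np.median(d[220:230,266:276])]).round(1))
mk=onz(c,[f(657,190),f(673,273)],80);print("marks",mk.round(1),mk.mean(0).round(1))
# rail components
for n,roi in (("A",(400,440,200,222)),("B",(405,445,228,248))):
    m=np.zeros((480,640),np.uint8);x0,x1,y0,y1=roi;m[y0:y1,x0:x1]=((hs[...,1]<60)&(hs[...,2]>170))[y0:y1,x0:x1]
    nl,lab,stt,cen=cv2.connectedComponentsWithStats(m)
    for i in range(1,nl):
        if stt[i,4]>20:
            ys,xs=np.nonzero(lab==i);w=onz(c,np.c_[xs,ys],80);print(n,stt[i],cen[i].round(2),w.mean(0).round(1),w.min(0).round(1),w.max(0).round(1))
p,d,c=load("wrist13")
print("wrist cross", onz(c,[[319,355]],115.5).round(1))
```

```text
cross 270.5593220338983 224.25423728813558 guess 270.6666666666667 224.66666666666669
113 [[615.3 114.2 113. ]]
115 [[614.9 114.  115. ]]
depth die 1528.9518 [[613.2 113.1 113.5]]
marks [[ 642.9 -265.2   80. ]
 [ 570.2 -274.9   80. ]] [ 606.5 -270.    80. ]
A [420 208  13   8  71] [426.13 211.56] [ 646.2 -284.6   80. ] [ 637.3 -299.8   80. ] [ 655.5 -269.1   80. ]
A [407 210  11   8  65] [412.28 213.63] [ 641.6 -248.7   80. ] [ 632.8 -261.2   80. ] [ 651.  -234.9   80. ]
B [426 236  12   8  75] [431.52 239.44] [ 572.9 -294.2   80. ] [ 563.8 -308.6   80. ] [ 581.7 -279.9   80. ]
B [412 238  12   8  71] [417.61 241.54] [ 568.3 -258.4   80. ] [ 559.4 -272.3   80. ] [ 577.3 -244.1   80. ]
wrist cross [[615.9 120.  115.5]]
```

```bash
cat >> h.py <<'E'
def ramp(wp,prof,g=1):
    s,p,r=st();D=np.array(wp,float)-p;pf=np.array(prof,float);pf/=pf.sum();l=r.T@D/150
    rows=[[g]+[round(float(x*f),3) for x in l]+[0] for f in pf]
    for i in range(0,len(rows),5):print(rows[i:i+5])
E
python3 - <<'E'
from h import *
now()
ramp((574.4,18.3,129.4),[5,10,15,20,25,25,25,25,20,15,10,5])
E
```

```text
t 20.02 tcp [604.2 233.7 128.7] xang 94.4 z [ 0.0469 -0.5553 -0.8303] open 14.2 F [ 0.1  0.2 -2.6] M [ 0.66  0.07 -0.01] q [ 0.625  0.744  1.461 -0.518  1.307  0.78 ]
[[1, -0.029, -0.008, 0.02, 0], [1, -0.059, -0.016, 0.039, 0], [1, -0.088, -0.023, 0.059, 0], [1, -0.118, -0.031, 0.078, 0], [1, -0.147, -0.039, 0.098, 0]]
[[1, -0.147, -0.039, 0.098, 0], [1, -0.147, -0.039, 0.098, 0], [1, -0.147, -0.039, 0.098, 0], [1, -0.118, -0.031, 0.078, 0], [1, -0.088, -0.023, 0.059, 0]]
[[1, -0.059, -0.016, 0.039, 0], [1, -0.029, -0.008, 0.02, 0]]
```

Request:
apply_moves --pt "1 -0.029 -0.008 0.02 0" --pt "1 -0.059 -0.016 0.039 0" --pt "1 -0.088 -0.023 0.059 0" --pt "1 -0.118 -0.031 0.078 0" --pt "1 -0.147 -0.039 0.098 0"

```text
clock: 20.43
tcp_pos: [593.0, 152.4, 129.0]
tcp_rot: [0.215, 0.649, 0.703, -0.196]
force: [0.9, -0.4, -1.4]
opening: 14.1
```

Request:
apply_moves --pt "1 -0.147 -0.039 0.098 0" --pt "1 -0.147 -0.039 0.098 0" --pt "1 -0.147 -0.039 0.098 0" --pt "1 -0.118 -0.031 0.078 0" --pt "1 -0.088 -0.023 0.059 0"

```text
clock: 20.85
tcp_pos: [575.7, 32.2, 129.7]
tcp_rot: [0.215, 0.65, 0.702, -0.197]
force: [0.2, 0.3, -2.2]
opening: 14.3
```

Request:
apply_moves --pt "1 -0.059 -0.016 0.039 0" --pt "1 -0.029 -0.008 0.02 0" --pt "1 0 0 0 0" --pt "1 0 0 0 0"

```text
clock: 21.18
tcp_pos: [575.0, 19.4, 129.6]
tcp_rot: [0.215, 0.65, 0.702, -0.196]
force: [-0.1, -0.1, -3.1]
opening: 13.8
```

Run:
```python
from h import *
now()
p,d,c=save('wrist','wrist14')
p,d,c=save('top','top14')
cv2.imwrite("pics/t14c.png",cv2.resize(p[150:300,200:460],None,fx=3,fy=3,interpolation=cv2.INTER_CUBIC)[:,:,::-1])
p,d,c=save('side','side14')
cv2.imwrite("pics/s14c.png",cv2.resize(p[170:320,240:400],None,fx=4,fy=4,interpolation=cv2.INTER_CUBIC)[:,:,::-1])
```

```text
t 21.18 tcp [575.   19.4 129.6] xang 94.36 z [ 0.048  -0.5546 -0.8307] open 13.8 F [-0.1 -0.1 -3.1] M [ 0.83  0.07 -0.04] q [ 0.366  0.582  1.813 -0.669  1.041  0.721]
```

View pics/t14c.png

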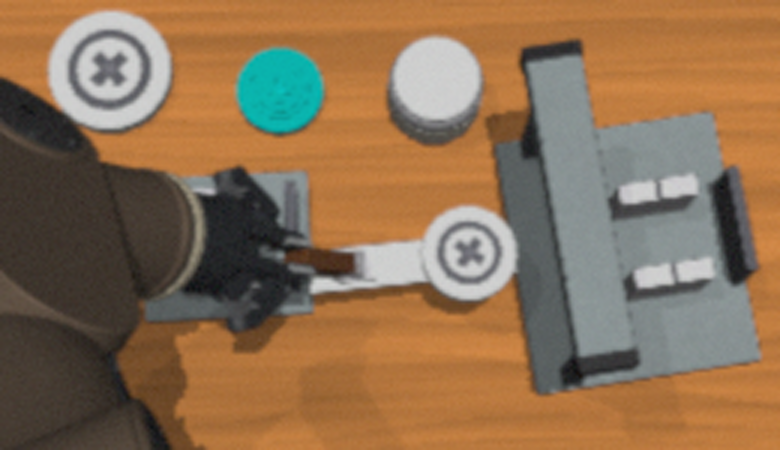

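View pics/s14c.png

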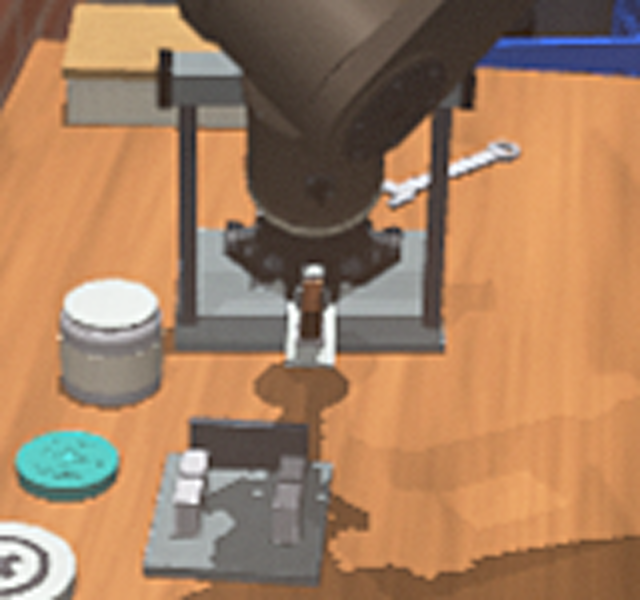

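View pics/wrist14.png

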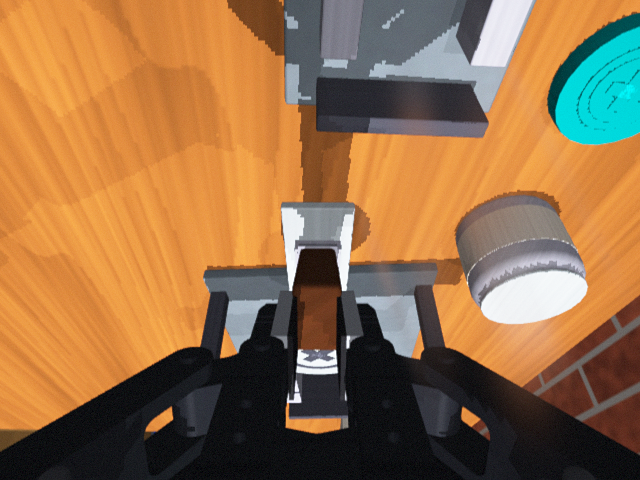

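Run:
```python
from h import *
p,d,c=load("top14")
g=cv2.cvtColor(p,cv2.COLOR_RGB2GRAY).astype(float)
u0,v0=200+469.5/3-.5,150+251.5/3-.5
ys,xs=np.mgrid[220:248,342:372];sub=g[220:248,342:372];m=(sub<150)&(np.hypot(xs-u0,ys-v0)<6)
cc=(xs[m].mean(),ys[m].mean());print(cc)
w=onz(c,[cc],114)[0];print(w.round(1),dep(c,[cc],[np.median(d[229:239,351:361])]).round(1))
print("delta to stand",(607.2-w[0]).round(1),(-270.6-w[1]).round(1))
now()
```

```text
(np.float64(356.0408163265306), np.float64(233.71428571428572))
[585.8 -99.9 114. ] [[585.7 -99.9 114.2]]
delta to stand 21.4 -170.7
t 21.33 tcp [575.   19.9 129.5] xang 94.42 z [ 0.0484 -0.5546 -0.8307] open 14.4 F [ 0.1 -0.2 -2.3] M [ 0.78  0.13 -0.02] q [ 0.367  0.582  1.813 -0.669  1.041  0.721]
```

Run:
```python
from h import *
ramp((596.4,-150.8,129.5),[5,10,15,20,22,22,22,20,15,10,5])
```

```text
[[1, -0.029, 0.002, 0.019, 0], [1, -0.057, 0.003, 0.038, 0], [1, -0.086, 0.005, 0.058, 0], [1, -0.115, 0.006, 0.077, 0], [1, -0.126, 0.007, 0.085, 0]]
[[1, -0.126, 0.007, 0.085, 0], [1, -0.126, 0.007, 0.085, 0], [1, -0.115, 0.006, 0.077, 0], [1, -0.086, 0.005, 0.058, 0], [1, -0.057, 0.003, 0.038, 0]]
[[1, -0.029, 0.002, 0.019, 0]]
```

Request:
apply_moves --pt "1 -0.029 0.002 0.019 0" --pt "1 -0.057 0.003 0.038 0" --pt "1 -0.086 0.005 0.058 0" --pt "1 -0.115 0.006 0.077 0" --pt "1 -0.126 0.007 0.085 0"

```text
clock: 21.75
tcp_pos: [584.2, -56.0, 129.6]
tcp_rot: [0.215, 0.649, 0.703, -0.196]
force: [-0.2, 0.1, -2.7]
opening: 13.8
```

Request:
apply_moves --pt "1 -0.126 0.007 0.085 0" --pt "1 -0.126 0.007 0.085 0" --pt "1 -0.115 0.006 0.077 0" --pt "1 -0.086 0.005 0.058 0" --pt "1 -0.057 0.003 0.038 0"

```text
clock: 22.17
tcp_pos: [595.2, -149.0, 129.6]
tcp_rot: [0.215, 0.65, 0.702, -0.196]
force: [0.1, 0.4, -2.4]
opening: 14.2
```

Request:
apply_moves --pt "1 -0.029 0.002 0.019 0" --pt "1 0 0 0 0" --pt "1 0 0 0 0"

```text
clock: 22.42
tcp_pos: [596.1, -151.7, 129.5]
tcp_rot: [0.215, 0.65, 0.702, -0.196]
force: [-0.2, 0.7, -3.7]
opening: 13.6
```

Run:
```python
from h import *
now()
p,d,c=save('wrist','wrist15')
p,d,c=save('top','top15')
cv2.imwrite("pics/t15c.png",cv2.resize(p[150:300,240:480],None,fx=3.3,fy=3.3,interpolation=cv2.INTER_CUBIC)[:,:,::-1])
p,d,c=save('side','side15')
cv2.imwrite("pics/s15c.png",cv2.resize(p[170:320,240:400],None,fx=4,fy=4,interpolation=cv2.INTER_CUBIC)[:,:,::-1])
```

```text
t 22.42 tcp [ 596.1 -151.7  129.5] xang 94.36 z [ 0.0475 -0.5548 -0.8306] open 13.6 F [-0.2  0.7 -3.7] M [0.74 0.05 0.02] q [ 0.076  0.554  1.874 -0.801  0.888  0.573]
```

View pics/t15c.png

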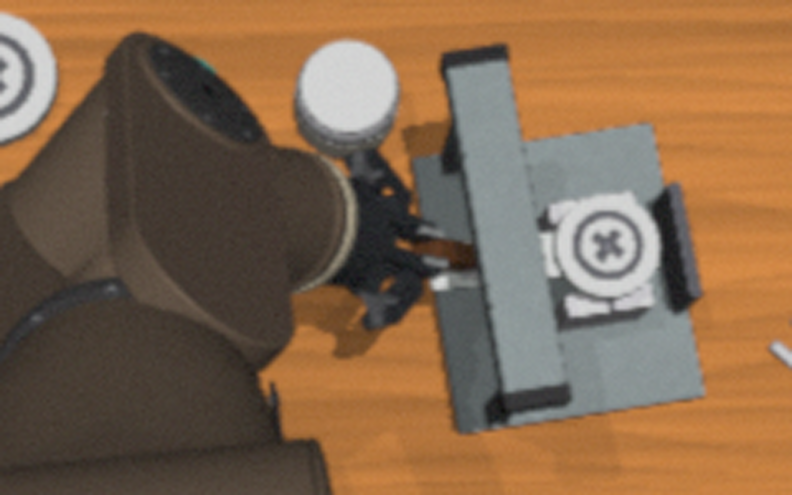

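View pics/s15c.png

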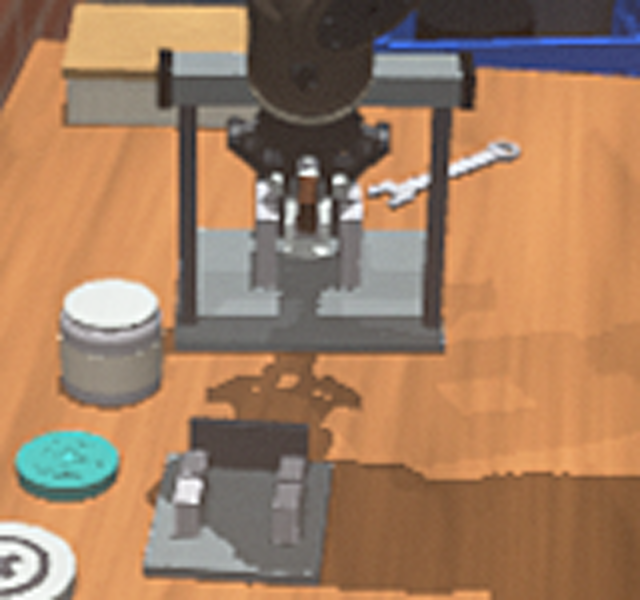

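View pics/wrist15.png

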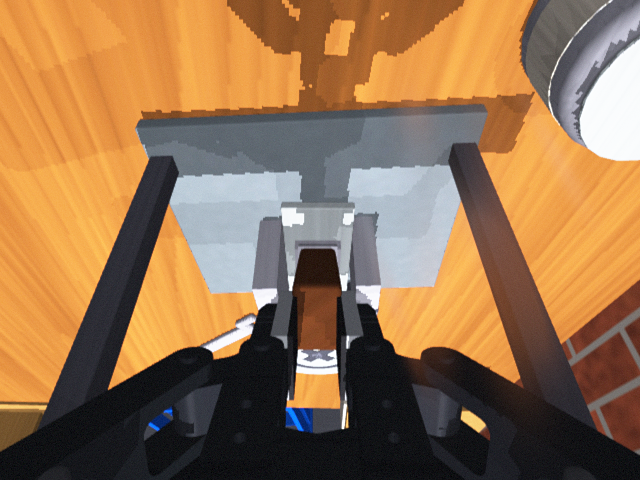

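```bash
cat >> h.py <<'E'
def cross(f,guess,z,rad=6):
    p,d,c=load(f);g=cv2.cvtColor(p,cv2.COLOR_RGB2GRAY).astype(float);ys,xs=np.mgrid[0:480,0:640]
    u,v=guess
    for _ in range(3):
        m=(g<150)&(np.hypot(xs-u,ys-v)<rad);u,v=xs[m].mean(),ys[m].mean()
    w=onz(c,[[u,v]],z)[0];dd=np.median(d[int(v)-4:int(v)+5,int(u)-4:int(u)+5]);print("cross",u.round(2),v.round(2),w.round(1),"depth z",dep(c,[[u,v]],[dd])[0].round(1));return w
E
python3 - <<'E'
from h import *
w=cross("top15",(240+607.5/3.3-.5,150+245.5/3.3-.5),114)
print(607.2-w[0],-270.6-w[1]);now()
E
```

```text
cross 423.69 223.83 [ 607.  -270.6  114. ] depth z [ 607.1 -270.6  113.9]
0.15011209898398192 -0.049942077387356676
t 22.57 tcp [ 596.3 -151.1  129.5] xang 94.43 z [ 0.0481 -0.5548 -0.8306] open 13.8 F [ 0.3 -0.3 -2.4] M [0.71 0.05 0.01] q [ 0.077  0.554  1.874 -0.801  0.887  0.573]
```

Request:
apply_moves --pt "1 0.011 0 0.017 0" --pt "1 0.0185 0 0.0277 0" --pt "1 0.0148 0 0.022 0" --pt "1 0.0074 0 0.011 0" --pt "1 0.0055 0 0.0083 0"

```text
clock: 22.98
tcp_pos: [596.0, -151.9, 113.4]
tcp_rot: [0.215, 0.649, 0.702, -0.196]
force: [-0.1, -0.4, -2.2]
opening: 14.1
```

Request:
apply_moves --pt "1 0.0045 0 0.0067 0" --pt "1 0.0045 0 0.0067 0" --pt "1 0.0045 0 0.0067 0" --pt "1 0.0045 0 0.0067 0" --pt "1 0.0045 0 0.0067 0"

```text
clock: 23.4
tcp_pos: [596.4, -152.0, 108.0]
tcp_rot: [0.215, 0.65, 0.702, -0.196]
force: [-0.1, 0.9, -1.2]
opening: 14.3
```

Run:
```python
from h import *
now()
save("top","top16")
w=cross("top16",(424,224),94)
print(607.2-w[0],-270.6-w[1])
```

```text
t 23.4 tcp [ 596.4 -152.   108. ] xang 94.37 z [ 0.0478 -0.555  -0.8305] open 14.3 F [-0.1  0.9 -1.2] M [ 0.46 -0.01 -0.03] q [ 0.075  0.586  1.886 -0.828  0.857  0.615]
cross 422.62 225.28 [ 607.5 -271.1   94. ] depth z [ 607.4 -271.1   94.4]
-0.29365252165075617 0.544202126873131
```

Request:
apply_moves --pt "1 0.008 0 0.012 0" --pt "1 0.013 0 0.02 0" --pt "1 0.013 0 0.02 0" --pt "1 0 0 0 0" --pt "1 0 0 0 0"

```text
clock: 23.87
tcp_pos: [596.1, -152.2, 98.4]
tcp_rot: [0.215, 0.65, 0.702, -0.196]
force: [-0.3, 0.2, -1.1]
opening: 14.3
```

Run:
```python
from h import *
now()
p,d,c=save("top","top17")
w=cross("top17",(424,224),94)
print(607.2-w[0],-270.6-w[1])
p,d,c=save('side','side17')
cv2.imwrite("pics/s17c.png",cv2.resize(p[170:270,270:370],None,fx=6,fy=6,interpolation=cv2.INTER_CUBIC)[:,:,::-1])
s,p,r=st()
ramp(p+np.array([-0.128,0.992,0])*190,[4,10,18,25,30,30,30,25,15,3])
```

```text
t 23.87 tcp [ 596.1 -152.2   98.4] xang 94.4 z [ 0.047  -0.555  -0.8305] open 14.3 F [-0.3  0.2 -1.1] M [ 0.43  0.06 -0.01] q [ 0.075  0.6    1.89  -0.84   0.845  0.633]
cross 422.62 225.28 [ 607.5 -271.1   94. ] depth z [ 607.3 -271.    94.9]
-0.29365252165075617 0.544202126873131
[[1, 0.022, -0.001, -0.015, 0], [1, 0.055, -0.003, -0.037, 0], [1, 0.1, -0.006, -0.067, 0], [1, 0.138, -0.008, -0.093, 0], [1, 0.166, -0.01, -0.111, 0]]
[[1, 0.166, -0.01, -0.111, 0], [1, 0.166, -0.01, -0.111, 0], [1, 0.138, -0.008, -0.093, 0], [1, 0.083, -0.005, -0.056, 0], [1, 0.017, -0.001, -0.011, 0]]
```

View pics/s17c.png

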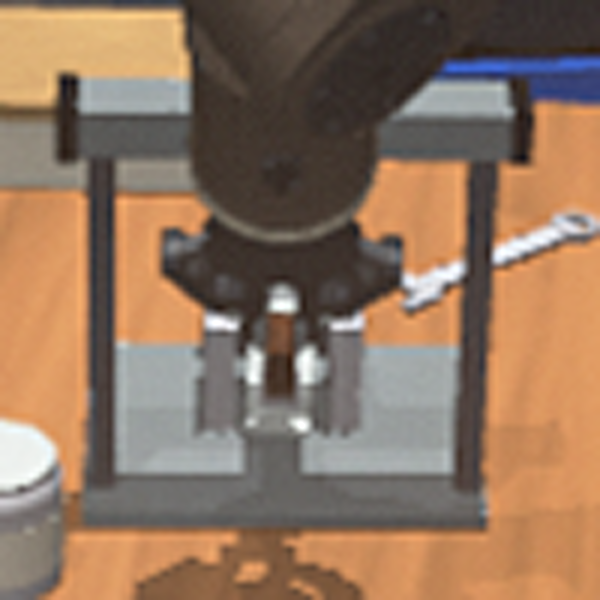

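Request:
apply_moves --pt "1 0.022 -0.001 -0.015 0" --pt "1 0.055 -0.003 -0.037 0" --pt "1 0.1 -0.006 -0.067 0" --pt "1 0.138 -0.008 -0.093 0" --pt "1 0.166 -0.01 -0.111 0"

```text
clock: 24.38
tcp_pos: [584.8, -65.0, 98.9]
tcp_rot: [0.215, 0.65, 0.702, -0.196]
force: [0.2, -1.0, -1.7]
opening: 14.2
```

Request:
apply_moves --pt "1 0.166 -0.01 -0.111 0" --pt "1 0.166 -0.01 -0.111 0" --pt "1 0.138 -0.008 -0.093 0" --pt "1 0.083 -0.005 -0.056 0" --pt "1 0.017 -0.001 -0.011 0"

```text
clock: 24.8
tcp_pos: [572.1, 39.6, 98.7]
tcp_rot: [0.215, 0.649, 0.703, -0.195]
force: [0.4, 0.1, -2.1]
opening: 13.7
```

Run:
```python
from h import *
now()
p,d,c=save("top","top18")
w=cross("top18",(424,224),94)
print(607.2-w[0],-270.6-w[1])
cv2.imwrite("pics/t18c.png",cv2.resize(p[150:320,220:480],None,fx=3,fy=3,interpolation=cv2.INTER_CUBIC)[:,:,::-1])
```

```text
t 24.8 tcp [572.1  39.6  98.7] xang 94.5 z [ 0.0496 -0.5542 -0.8309] open 13.7 F [ 0.4  0.1 -2.1] M [ 0.4   0.05 -0.02] q [ 0.398  0.631  1.817 -0.675  1.012  0.778]
cross 422.67 225.24 [ 607.6 -271.3   94. ] depth z [ 607.4 -271.1   95.1]
-0.3725266573026147 0.6921478839886959
```

View pics/t18c.png

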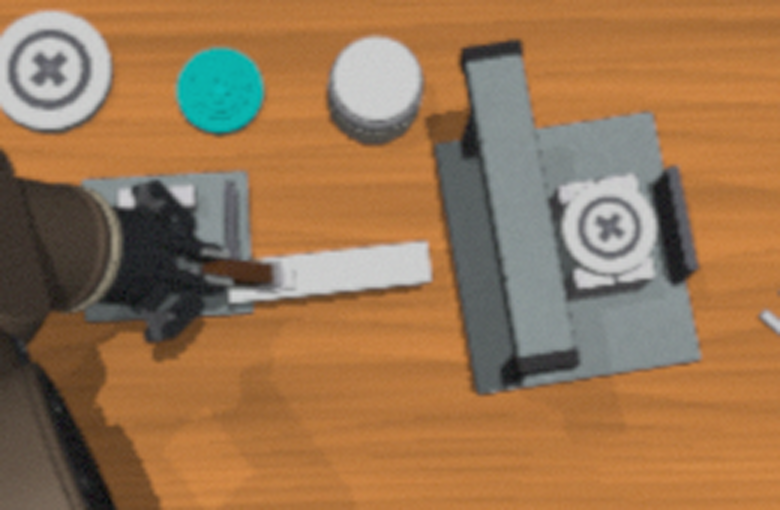

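Run:
```python
from h import *
now()
s,p,r=st();P,A=p,r
for w,v in [((568,45,135),20),((432,170,110),35),((432,170,45),22)]: P,A=plan(w,1,None,P=P,A=A,vmax=v)
```

```text
t 24.85 tcp [572.1  38.5  98.7] xang 94.49 z [ 0.0491 -0.5546 -0.8307] open 14.0 F [-1.   0.3 -1.6] M [0.41 0.07 0.01] q [ 0.397  0.63   1.818 -0.676  1.011  0.777]
[[1, -0.048, -0.011, -0.113, 0.0], [1, -0.049, -0.011, -0.114, 0.0]]
end [568.1  45.  135. ] 94.49
[[1, 0.14, -0.14, -0.061, 0.0], [1, 0.14, -0.139, -0.061, 0.0], [1, 0.14, -0.14, -0.061, 0.0], [1, 0.141, -0.139, -0.062, 0.0], [1, 0.14, -0.14, -0.061, 0.0]]
[[1, 0.141, -0.139, -0.062, 0.0]]
end [432. 170. 110.] 94.49
[[1, 0.08, -0.001, 0.12, 0.0], [1, 0.081, -0.001, 0.12, 0.0], [1, 0.08, -0.0, 0.12, 0.0]]
end [432. 170.  45.] 94.49
```

Request:
apply_moves --pt "1 -0.048 -0.011 -0.113 0" --pt "1 -0.048 -0.011 -0.113 0" --pt "1 0.14 -0.14 -0.061 0" --pt "1 0.14 -0.14 -0.061 0" --pt "1 0.14 -0.14 -0.061 0"

```text
clock: 25.27
tcp_pos: [499.3, 104.7, 122.6]
tcp_rot: [0.215, 0.651, 0.701, -0.196]
force: [1.1, 0.9, -1.5]
opening: 14.1
```

Request:
apply_moves --pt "1 0.14 -0.14 -0.061 0" --pt "1 0.14 -0.14 -0.061 0" --pt "1 0.14 -0.14 -0.061 0" --pt "1 0 0 0 0" --pt "1 0 0 0 0"

```text
clock: 25.68
tcp_pos: [431.4, 167.9, 109.7]
tcp_rot: [0.215, 0.649, 0.703, -0.196]
force: [0.8, 0.2, -0.7]
opening: 14.4
```

Run:
```python
from h import *
now()
s,p,r=st();P,A=p,r
P,A=plan(p*[1,1,0]+[0,0,42],1,None,P=P,A=A,vmax=18)
```

```text
t 25.68 tcp [431.4 167.9 109.7] xang 94.48 z [ 0.0481 -0.5553 -0.8302] open 14.4 F [ 0.8  0.2 -0.7] M [ 0.42  0.03 -0.03] q [ 0.71   0.572  1.912 -0.534  1.095  0.985]
[[1, 0.063, -0.0, 0.094, 0.0], [1, 0.063, -0.001, 0.094, 0.0], [1, 0.063, -0.0, 0.093, 0.0], [1, 0.063, -0.001, 0.094, 0.0]]
end [431.4 167.9  42. ] 94.48
```

Request:
apply_moves --pt "1 0.063 -0.0005 0.094 0" --pt "1 0.063 -0.0005 0.094 0" --pt "1 0.063 -0.0005 0.094 0" --pt "1 0.055 -0.0005 0.082 0" --pt "1 0.01 0 0.015 0"

```text
clock: 26.1
tcp_pos: [431.7, 166.3, 39.6]
tcp_rot: [0.215, 0.65, 0.702, -0.197]
force: [-0.2, -0.8, -0.6]
opening: 14.1
```

Request:
apply_moves --pt "1 0.0055 0 0.0083 0" --pt "1 0.0055 0 0.0083 0" --pt "1 0.0037 0 0.0055 0" --pt "1 0.0037 0 0.0055 0" --pt "1 0 0 0 0"

```text
clock: 26.52
tcp_pos: [432.1, 168.0, 36.7]
tcp_rot: [0.215, 0.65, 0.702, -0.196]
force: [-0.5, 0.5, -0.8]
opening: 14.2
```

Run:
```python
from h import *
now()
```

```text
t 26.52 tcp [432.1 168.   36.7] xang 94.35 z [ 0.0481 -0.5546 -0.8308] open 14.2 F [-0.5  0.5 -0.8] M [0.46 0.06 0.03] q [ 0.709  0.689  1.94  -0.58   0.971  1.075]
```

No contact yet, so I keep lowering, about 1 mm per row.

Request:
apply_moves --pt "1 0.0037 0 0.0055 0" --pt "1 0.0037 0 0.0055 0" --pt "1 0 0 0 0"

```text
clock: 26.77
tcp_pos: [431.8, 167.9, 34.3]
tcp_rot: [0.215, 0.65, 0.702, -0.196]
force: [-0.4, -0.9, -1.3]
opening: 14.1
```

Request:
apply_moves --pt "1 0.0037 0 0.0055 0" --pt "1 0 0 0 0"

```text
clock: 26.93
tcp_pos: [431.8, 167.8, 33.3]
tcp_rot: [0.215, 0.65, 0.702, -0.196]
force: [0.3, 0.4, -1.2]
opening: 14.1
```

Run:
```python
from h import *
now()
save("wrist","wrist20")
```

```text
t 26.93 tcp [431.8 167.8  33.3] xang 94.38 z [ 0.0476 -0.555  -0.8305] open 14.1 F [ 0.3  0.4 -1.2] M [0.47 0.01 0.06] q [ 0.709  0.695  1.94  -0.582  0.966  1.079]
```

Request:
apply_moves --pt "1 0.0026 0 0.0039 0" --pt "1 0.0026 0 0.0039 0" --pt "1 0 0 0 0"

```text
clock: 27.23
tcp_pos: [432.4, 167.9, 32.8]
tcp_rot: [0.216, 0.65, 0.702, -0.196]
force: [-1.1, 2.8, 14.7]
opening: 14.4
```

Run:
```python
from h import *
now()
```

```text
t 27.23 tcp [432.4 167.9  32.8] xang 94.36 z [ 0.0486 -0.5553 -0.8302] open 14.4 F [-1.1  2.8 14.7] M [-0.73  0.23 -0.01] q [ 0.709  0.696  1.94  -0.584  0.965  1.081]
```

Contact at 14.7 N. I back off a touch, open, and withdraw along the tool axis.

Request:
apply_moves --pt "1 -0.0018 0 -0.0028 0" --pt "0.7 0 0 0 0" --pt "0.5 0 0 0 0" --pt "0.2 0 0 0 0" --pt "0 0 0 0 0" --force 20

```text
clock: 27.65
tcp_pos: [431.8, 167.8, 32.3]
tcp_rot: [0.215, 0.65, 0.702, -0.196]
force: [0.3, -0.1, 1.0]
opening: 61.1
```

Request:
apply_moves --pt "0 0 0 0 0" --pt "0 0 0 0 0" --pt "0 0 0 0 0" --pt "0 0 0 0 0" --pt "0 0 0 0 0"

```text
clock: 28.07
tcp_pos: [431.9, 167.9, 32.4]
tcp_rot: [0.215, 0.65, 0.702, -0.196]
force: [-0.0, 0.3, 0.2]
opening: 85.2
```

Run:
```python
from h import *
now()
save("wrist","wrist21")
```

```text
t 28.07 tcp [431.9 167.9  32.4] xang 94.37 z [ 0.0476 -0.5549 -0.8306] open 85.2 F [-0.   0.3  0.2] M [ 0.25  0.02 -0.04] q [ 0.709  0.696  1.941 -0.583  0.965  1.08 ]
```

View pics/wrist21.png

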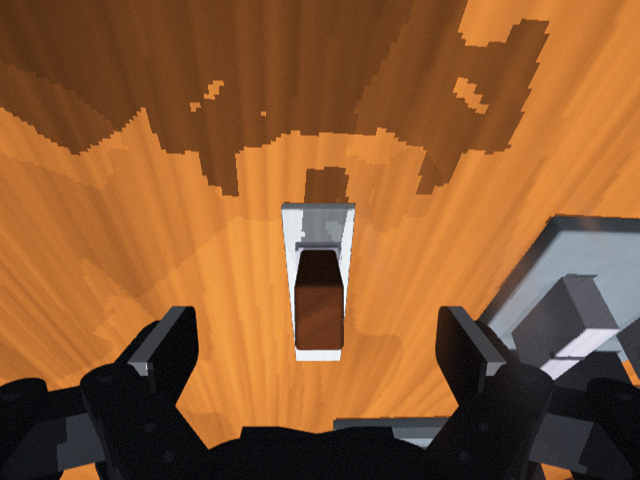

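The fingers are open on both sides and the paddle lies flat. Withdrawing along tool −z.

Request:
apply_moves --pt "0 0 0 -0.1 0" --pt "0 0 0 -0.2 0" --pt "0 0 0 -0.25 0" --pt "0 0 0 -0.25 0" --pt "0 0 0 -0.2 0"

```text
clock: 28.53
tcp_pos: [424.6, 252.6, 159.1]
tcp_rot: [0.215, 0.65, 0.702, -0.195]
force: [1.5, -0.7, -0.5]
opening: 85.3
```

Request:
apply_moves --pt "0 -0.1 0 -0.2 0" --pt "0 -0.05 0 -0.1 0" --pt "0 0 0 0 0" --pt "0 0 0 0 0" --pt "0 0 0 0 0"

```text
clock: 28.95
tcp_pos: [423.7, 257.0, 206.3]
tcp_rot: [0.215, 0.65, 0.702, -0.196]
force: [-1.1, 0.7, -0.3]
opening: 85.1
```

Run:
```python
from h import *
now()
p,d,c=save("top","top22");save("side","side22");save("wrist","wrist22")
w=cross("top22",(424,224),94)
print(607.2-w[0],-270.6-w[1])
cv2.imwrite("pics/t22c.png",cv2.resize(p[150:320,220:480],None,fx=3,fy=3,interpolation=cv2.INTER_CUBIC)[:,:,::-1])
for uv in [(275,303),(285,302),(295,300),(345,178)]:print(dep(c,[uv],[np.median(d[uv[1]-1:uv[1]+2,uv[0]-2:uv[0]+3])]).round(1))
```

```text
t 28.95 tcp [423.7 257.  206.3] xang 94.39 z [ 0.047  -0.5554 -0.8303] open 85.1 F [-1.1  0.7 -0.3] M [0.28 0.06 0.05] q [ 0.826  0.513  1.702 -0.433  1.372  0.932]
cross 422.61 225.19 [ 607.7 -271.1   94. ] depth z [ 607.6 -271.1   94.5]
-0.5108339756727673 0.5487219641822207
[[426.3 113.    2.8]]
[[428.3  86.5   3.5]]
[[433.2  60.2   0.6]]
[[742.4 -78.6  75.1]]
```

View pics/top22.png

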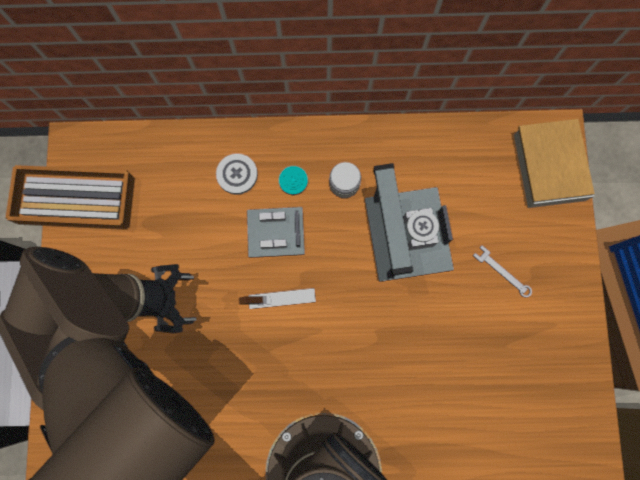

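View pics/side22.png

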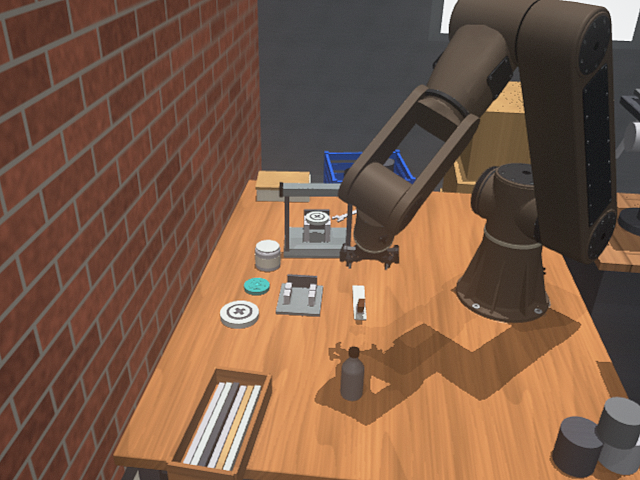

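View pics/wrist22.png

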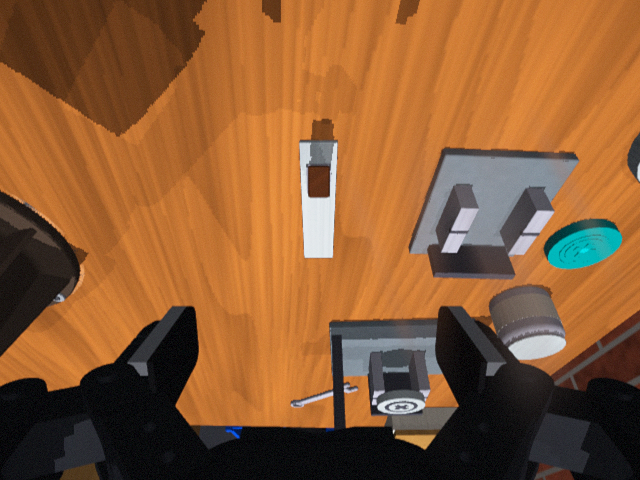

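The die (top view, 423,226) sits on the stand's rails at the marks. The paddle lies flat at (280,299), and the tin, bottle and spanner are at their original pixels. Handing in.

```bash
python3 -c "
from h import *
print(robot.sign_off())"
```

```text
the job is handed in; nothing more can be done
None
```

The 80 mm die now rests on the setting stand's rails at their middle marks. The paddle lies flat on the table and the gripper is clear of everything. I handed in at about 29 s of the 59 s allowed.

- **Lean:** the moves offer no tilt command. I got about 34° of lean by pushing the arm against its outward reach limit before gripping the handle. That kept the gripper clear of the lamp.
- **Choice of die:** I took the die on the rack, which measured about 80 mm. The other plain die measured 111 mm, and the third was turquoise.
- **Die position:** the last top view puts its centre about 0.5 mm from the marks in both x and y. Its top is 94.5 mm above the table; 94 mm is expected on these rails.
- **Paddle and bystanders:** the blade reads 1–4 mm high in the depth image, in keeping with lying flat. The last pictures show the tin, bottle and spanner where they were.
- **Forces:** the highest wrist force I saw was about 15 N, when the paddle touched the table.
- **Disagreements:** the top and wrist cameras differed by about 4 mm in absolute y. A rough early reading from the side view was off by more, and I ignored it. I placed the die by its distance to the marks within one image, on which the top and wrist views agreed to about 1 mm.

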